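# Make up a resident's dose-cup set in the carrier

### The job

Make up the missing dose set in the one empty well of the carrier, one piece at a time: first the deepest cup (one long finger tab, the night dose) goes into the well, then the cup with two short tabs (noon) is nested in it, then the shallow cup without tabs (morning) in that, and the lid closes the top. Tablets are already in the cups, so keep them upright; every piece should sit fully home and straight. Leave the three finished sets and the tablet bottle undisturbed.

Things in the scene. Friction and masses are not known exactly. Their poses are not given: they have to be found in the camera images.
- night_cup: White cup, 46 mm high (deepest), one finger tab out 15 mm at the rim towards its own +y. Origin: centre of base; z up. Foot 47 mm across at the base, 52 mm at 16 mm up; above that a straight collar 62 mm across (56.4 inside) to the rim, gripped along its own x. The foot drops into the well or the cup below until the collar rests on that cup's rim. Tablets lie on its floor, 13 mm up.
- noon_cup: White cup, 40 mm high, two short tabs out 9 mm at the rim, own +y and -y. Home: origin 30 mm above the night cup's. Origin: centre of base; z up. Foot 47 mm across at the base, 52 mm at 16 mm up; above that a straight collar 62 mm across (56.4 inside) to the rim, gripped along its own x. The foot drops into the cup below until the collar rests on that cup's rim. Holds tablets.
- morning_cup: White cup, 34 mm high, no tabs. Home: origin 24 mm above the noon cup's. Origin: centre of base; z up. Foot 47 mm across at the base, 52 mm at 16 mm up; above that a straight collar 62 mm across (56.4 inside) to the rim, gripped along its own x. The foot drops into the cup below until the collar rests on that cup's rim. Tablets lie on its floor, 13 mm up.
- lid: White lid, right way up. Origin: centre of the underside of its plug (7 mm deep, 49 mm across below, 52 mm above); z up. Above it a flange 66 mm across, 4 mm thick, and a grip bar 14 mm wide (own x), 36 mm long (own y), its top 23.5 mm over the origin: grip the bar along x. Home: the flange rests on the morning cup's rim, origin 27 mm above that cup's.
- empty_well (a point): Floor centre (4 mm over the desk) of the empty well; a cup in it has its origin here. Four wells, 54 mm wide, 10 deep, stand at 108 mm pitch in a fixed square grey plate, 218 mm wide, 14 thick. x, y run along its sides; finished sets stand 108 mm off towards -x and towards -y, the third diagonally. Fingers have most room along the diagonals.
- set_0: A finished dose set (next to the empty well, towards the well's -x): three nested cups and lid in one, white, 66 mm across, 104 mm high, standing loose in a well of the carrier. Origin: centre of the base; z up. Leave it as it is.
- set_1: A finished dose set (diagonally across from the empty well): three nested cups and lid in one, white, 66 mm across, 104 mm high, standing loose in a well of the carrier. Origin: centre of the base; z up. Leave it as it is.
- set_2: A finished dose set (next to the empty well, towards the well's -y): three nested cups and lid in one, white, 66 mm across, 104 mm high, standing loose in a well of the carrier. Origin: centre of the base; z up. Leave it as it is.
- tablet_bottle: Tablet bottle, white with a ribbed cap, 48 mm across and 78 mm high, standing among the pieces. Origin: centre of the base. Leave it where it stands.

How it is judged:
By the outcome, as a careful person would: the job done as asked, in the order asked, and still so for the second after the job is handed in, with the robot touching nothing.
It also fails if it takes over 115 s, if anything falls off the work surface, if the arm or the gripper's body presses on something with over 40 N, if the wrist force passes 120 N, or if a joint passes its speed limit or range.

### The arm

A 6-joint arm with a two-finger parallel gripper is mounted at the origin on a cart in front of the work surface, level with it; the furniture and walls round the work are solid. World frame = base frame: x ahead of the robot, y to its left, z up, the work surface at z = 0. Lengths are in m, angles in rad, forces in N, time in s.
With the tool pointing down it reaches from about 0.25 to 0.725 m from the base axis. Payload 4 kg.
Tool frame: the origin (TCP) lies on the mounting face of the last link; the fingertips stand 173 mm ahead of it and the grasp point (between the pads) lies 155 mm ahead of it; z points along the fingers, y is the line along which they close (so a half turn about z gives the same grasp; the last joint's range is limited). The gripper opens to 85 mm and grips with 20 to 120 N. Pads are 22 mm wide; open, the fingers measure 114 mm over their backs; the gripper's body (76 mm by 85 mm) begins 54 mm behind the grasp point. The pads swing forward as they close: fully open they stand 13 mm farther back than shut.
Start: joints at [1.218, 0.241, 0.005, 1.335, 0, 1.571], TCP at [0.173, 0.469, 0.405] pointing down, gripper open.
Joint ranges: [-2.72, 2.72], [-1.05, 1.87], [-1.09, 1.28], [-1.99, 2.15], [-1.42, 1.44], [-3.14, 3.14]. Speed limits (rad/s): [2.79, 2.79, 3.14, 3.14, 3.14, 3.14].

### API

Orientations are given as a unit quaternion [w, x, y, z].
In Python, from bench import * gives the robot as it stands.
- The arm moves only by the tool move_arm, never from a script. Its argument "commands" is a list of rows, each a list of 2 entries, a list of its own where there are three numbers: the shift along the tool's x, y, z in m, then the turn, a rotation vector about the tool's x, y, z in rad. In form: [[[x, y, z], [ax, ay, az]], ...]. A call has 1 to 5 rows; each row is the pose to reach, as a shift and turn from the pose commanded when the call began, along the tool's axes at that moment; what a row does not reach only later rows make up. A row lasts 1/12 s, in which the tool goes at most 41.7 mm and 7.16 degrees, less where a joint would pass 70% of its speed; a pose out of reach is approached as far as the arm can. A call with a gripper value outside its range is refused whole. "claw" is the opening, from -1 (shut) to 1 (fully open), set as the call begins (left out, the last holds). The fingers move at their own pace and stop on an object; "force" is the grip in N (left out, the last holds). Time passes only in rows, so rows that repeat a pose let the fingers close. It gives the time, the measured TCP pose, the force, the opening and the grip force at its end, in the units of the state.
- state(): the state, without advancing time (a new reading comes with each control period).
- read_camera(name): name is "scene" or "top"; returns the picture (480x640x3 uint8, red, green, blue); there is no depth.
- camera_model(name): a dict with "fx", "fy", "cx", "cy" (pixels), "dist_coeffs" ([k1, k2, p1, p2, k3] as OpenCV has them; the pictures are not rectified), "rvec" (rotation vector, rad) and "tvec" (3), from world to camera coordinates, as OpenCV has them. Camera axes: x right, y down, z forward; pixel columns grow to the right and rows downward; lengths in m; the calibration is good to about 2 mm. A picture is of the moment at which its call begins. camera_model takes no time and is no camera call.
- close_job(): hands the job in; it is judged then, once.
The state is a dict: "t": time; "joints": joint angles; "qd": joint speeds; "joint_torque": joint torques, N m; "tcp_pos": TCP position; "ee_rot": TCP orientation; "wrist_force": force on the tool from outside, world axes, zero at the start; "ft_torque": the same for the moment, N m; "width": finger opening in m; "grasp_force": force on a finger pad.
Only numpy, scipy, OpenCV 4.12 (cv2) and the standard library are available. Lean on these libraries where they do the work, as an engineer would, in place of code of your own. Each camera call takes 0.05 s, during which the arm holds its last target. There are 200 camera calls.

## Working session

There is one attempt and no reset: what is moved stays moved. The work goes in short steps, Python scripts to look and compute and a tool call to move; the robot and the scene stay as the last step left them, time stands still between calls to the robot, and variables do not carry over. Pictures are saved under pics/ and viewed, at most 16 in all, crops included, and the job is handed in when it is done.

Besides the shell and the picture viewer there is one more tool, called after "Request:" as name(argument=value, ...), one argument or row to a line, values as JSON. move_arm: Moves the arm, as the interface text tells. Its arguments: {"type":"object","properties":{"commands":{"type":"array","items":{"type":"array"}},"claw":{"type":"number"},"force":{"type":"number"}},"required":["commands"]}

```bash
mkdir -p pics; ls; python3 - <<'E'
from bench import *
import cv2
for n in("scene","top"):
    cv2.imwrite(f"pics/{n}0.png",read_camera(n)[:,:,::-1]); print(camera_model(n))
print(state())
E
```

```text
pics
{'fx': 511.41288788743503, 'fy': 511.41288788743503, 'cx': 317.90849775546036, 'cy': 236.99741649567153, 'dist_coeffs': array([-0.03041132,  0.        ,  0.        ,  0.        ,  0.        ]), 'rvec': array([ 2.3336145 , -0.5642869 ,  0.24654756]), 'tvec': array([-0.44473024,  0.15312132,  0.93436348])}
{'fx': 522.2047986529262, 'fy': 522.2047986529262, 'cx': 325.4534764338697, 'cy': 238.22189548902327, 'dist_coeffs': array([-0.15147484,  0.        ,  0.        ,  0.        ,  0.        ]), 'rvec': array([ 2.17275583, -2.14995428,  0.08134243]), 'tvec': array([-0.02282919,  0.50354959,  1.19381529])}
{'t': 0.1, 'joints': array([ 1.21795057e+00,  2.41319403e-01,  3.86256978e-03,  1.33522058e+00,
       -5.91494310e-06,  1.57079441e+00]), 'qd': array([ 3.67670651e-06, -1.64646692e-03,  3.90840604e-03, -4.28285023e-04,
       -1.49095162e-03,  7.51824845e-04]), 'joint_torque': array([ 3.65200094e-04, -3.73138154e+01,  2.53009200e+01,  1.08566732e-02,
        6.14545726e-06, -9.45156785e-06]), 'tcp_pos': array([0.17270056, 0.4689655 , 0.40391218]), 'ee_rot': array([-1.62163104e-04,  1.75508085e-01,  9.84477540e-01, -9.26462138e-04]), 'wrist_force': array([ 0.08609692, -0.78681868, -0.55017235]), 'ft_torque': array([-0.03993051, -0.01227041,  0.01947864]), 'grasp_force': 0.0, 'width': 0.08519328728406052}
```

View pics/scene0.png

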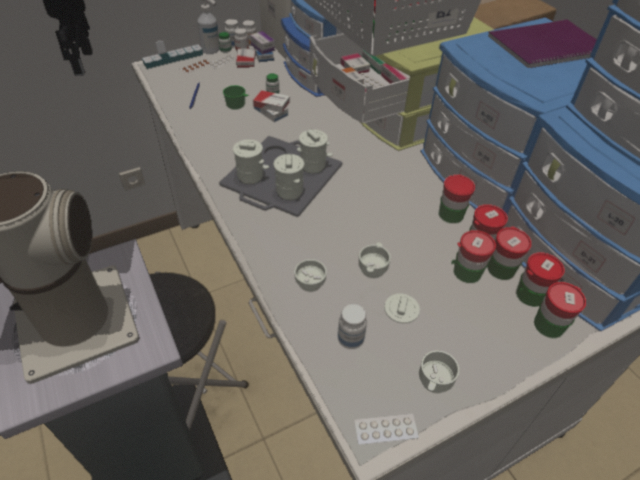

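View pics/top0.png

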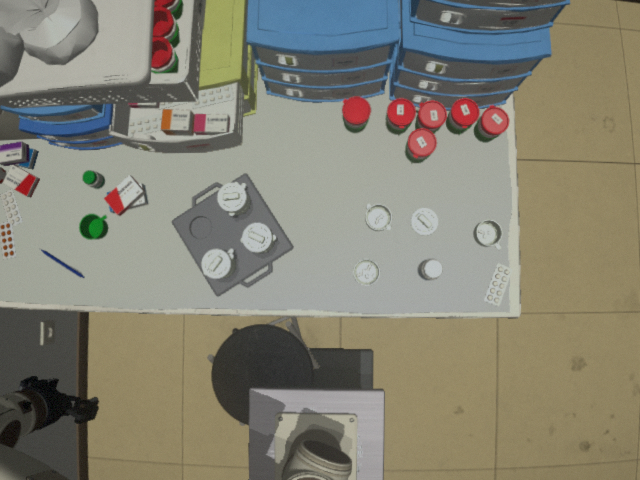

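Scene: the carrier has its empty well near (275,150) in scene and (200,227) in top. In top, the cups are at about (377,217), (367,271) and (488,233), the lid at (425,221) and the bottle at (430,268). I'll enlarge these next.

```bash
cat > h.py <<'E'
from bench import *
import cv2, numpy as np
from scipy.spatial.transform import Rotation as R
M={n:camera_model(n) for n in("scene","top")}
def kd(n):
    m=M[n]; return np.array([[m['fx'],0,m['cx']],[0,m['fy'],m['cy']],[0,0,1]]),m['dist_coeffs']
def ray(n,uv):
    K,d=kd(n); p=cv2.undistortPoints(np.array(uv,float).reshape(-1,1,2),K,d)[:,0]
    Rm=cv2.Rodrigues(M[n]['rvec'])[0]; c=-Rm.T@M[n]['tvec']
    return c,np.c_[p,np.ones(len(p))]@Rm
def onz(n,uv,z):
    c,d=ray(n,uv); return c+d*((z-c[2])/d[:,2])[:,None]
def proj(n,P):
    K,d=kd(n); return cv2.projectPoints(np.array(P,float).reshape(-1,1,3),M[n]['rvec'],M[n]['tvec'],K,d)[0][:,0]
def tri(us,ut):
    (c1,d1),(c2,d2)=ray("scene",us),ray("top",ut); d1=d1[0];d2=d2[0]
    a=np.linalg.lstsq(np.c_[d1,-d2],c2-c1,rcond=None)[0]
    p,q=c1+a[0]*d1,c2+a[1]*d2; return (p+q)/2,np.linalg.norm(p-q)
E
python3 - <<'E'
import cv2,numpy as np
t=cv2.imread('pics/top0.png');s=cv2.imread('pics/scene0.png')
r=lambda i,x,y,w,h,k:cv2.resize(i[y:y+h,x:x+w],None,fx=k,fy=k,interpolation=cv2.INTER_CUBIC)
cv2.imwrite('pics/c1.png',r(t,345,190,170,120,4.7))
cv2.imwrite('pics/c2.png',r(s,285,225,190,180,3.3))
cv2.imwrite('pics/c3.png',np.hstack([r(t,165,165,135,135,2.9),r(s,215,115,135,100,2.9)[0:290] if 0 else cv2.copyMakeBorder(r(s,215,115,135,100,2.9),0,102,0,0,0)[:392]][:2]) if r(t,165,165,135,135,2.9).shape[0]==392 else r(t,165,165,135,135,4))
E
```

```text
(no output)
```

View pics/c1.png

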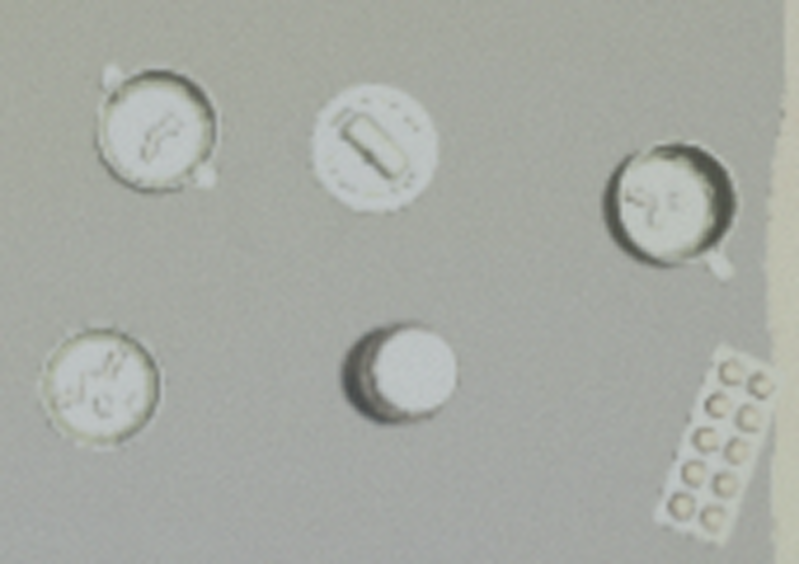

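View pics/c2.png

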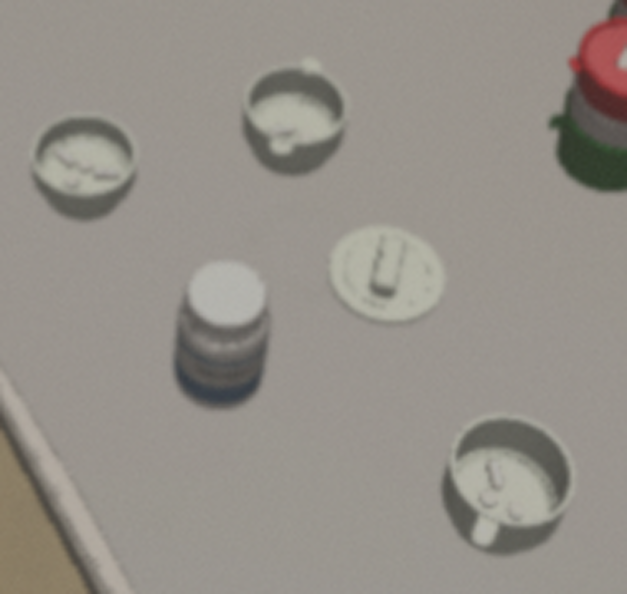

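View pics/c3.png

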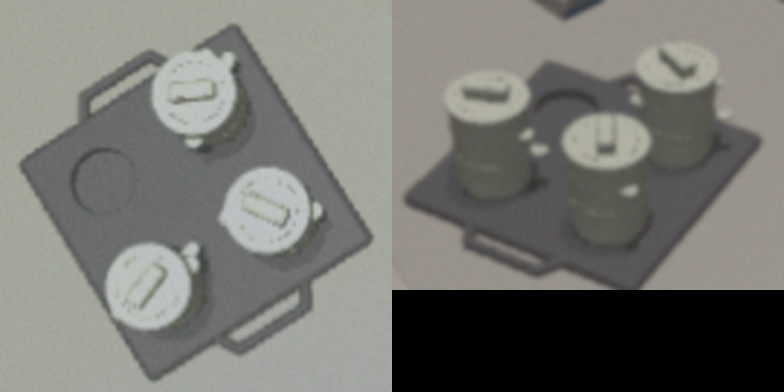

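Top: the noon cup is at (378,218) with tabs at (369,206) and (389,228). The lid is at (425,221), and the night cup's rim at (489,233) with its tab at (498,247). The morning cup is at (366,272) and the bottle at (430,268). Scene: noon's rim is at (375,257), morning's at (311,272), the lid at (402,308), and night's rim at (440,367) with its tab at (432,385). The empty well is at top (201,228). Next I'll segment and triangulate the rims.

```bash
cat > seg.py <<'E'
from h import *
def blobs(n,img,boxes,thr,k=4,op=7,dil=1):
    out={}
    for name,(x,y,w,h) in boxes.items():
        c=cv2.resize(img[y:y+h,x:x+w],None,fx=k,fy=k,interpolation=cv2.INTER_CUBIC)
        g=cv2.GaussianBlur(c.min(2),(0,0),2)
        m=(g>thr[name]).astype(np.uint8)*255
        m=cv2.morphologyEx(m,cv2.MORPH_CLOSE,np.ones((5,5)))
        cs,_=cv2.findContours(m,cv2.RETR_EXTERNAL,cv2.CHAIN_APPROX_NONE)
        b=max(cs,key=cv2.contourArea); f=np.zeros_like(m); cv2.drawContours(f,[b],-1,255,-1)
        o=cv2.morphologyEx(f,cv2.MORPH_OPEN,cv2.getStructuringElement(cv2.MORPH_ELLIPSE,(45,45)))
        cs,_=cv2.findContours(o,cv2.RETR_EXTERNAL,cv2.CHAIN_APPROX_NONE); 
        e=max(cs,key=cv2.contourArea); (cx,cy),ax,an=cv2.fitEllipseAMS(e)
        cv2.drawContours(c,[e],-1,(255,0,0),1)
        out[name]=(np.array([cx,cy])+.5)/k-.5+[x,y],np.array(ax)/k,an,c,f
    return out
E
python3 - <<'E'
from seg import *
t=cv2.imread('pics/top0.png')[:,:,::-1].copy();s=cv2.imread('pics/scene0.png')[:,:,::-1].copy()
bt=dict(noon=(357,197,42,42),morn=(347,252,40,40),lid=(404,200,42,42),night=(464,210,46,46))
bs=dict(noon=(350,235,50,50),morn=(288,250,46,46),lid=(378,285,48,46),night=(412,340,55,62))
print(s[300,430],t[240,400],s[270,285])
for n,i,b in(("top",t,bt),("scene",s,bs)):
    for k,(x,y,w,h) in b.items(): 
        g=i[y:y+h,x:x+w].min(2); print(n,k,np.percentile(g,[2,30,50,80,97]))
tt={k:(185 if k!='x' else 0) for k in bt}
import itertools
def thr(i,b): 
    return {k:(np.median(np.r_[i[y,x:x+w].min(1),i[y+h-1,x:x+w].min(1)])*.5+.5*np.percentile(i[y:y+h,x:x+w].min(2),95)) for k,(x,y,w,h) in b.items()}
B=blobs("top",t,bt,thr(t,bt)); S=blobs("scene",s,bs,thr(s,bs))
for k in bt:
    p,g=tri(S[k][0],B[k][0]); print(k,B[k][0].round(2),B[k][1].round(1),S[k][0].round(2),S[k][1].round(1),p.round(4),round(g,4))
pad=lambda c:cv2.copyMakeBorder(c,0,250-c.shape[0],0,222-c.shape[1],0)
cv2.imwrite('pics/seg.png',cv2.resize(np.vstack([np.hstack([pad(X[k][3]) for k in bt]) for X in(B,S)])[:,:,::-1],(800,450)))
E
```

```text
[153 147 141] [163 168 162] [154 148 143]
top noon [119.26 159.   160.   171.4  190.  ]
top morn [133.98 162.   163.   172.   189.  ]
top lid [155. 160. 161. 185. 190.]
top night [ 79.3 159.  160.  164.  188. ]
scene noon [ 85. 140. 141. 143. 164.]
scene morn [ 86. 140. 142. 143. 163.]
scene lid [131. 142. 143. 161. 166.]
scene night [ 82. 141. 142. 144. 166.]Traceback (most recent call last):
  File "<stdin>", line 13, in <module>
  File "seg.py", line 13, in blobs
    e=max(cs,key=cv2.contourArea); (cx,cy),ax,an=cv2.fitEllipseAMS(e)
ValueError: max() iterable argument is empty
```

```bash
cat > seg.py <<'E'
from h import *
def rim(n,img,c0,rmax,d=9,k=4):
    """outermost bright crossing along rays from c0; ellipse fit, tabs rejected"""
    g=cv2.GaussianBlur(img.min(2).astype(np.float32),(0,0),.6)
    x,y=np.array(c0,int); bg=np.median(g[y-30:y+31,x-30:x+31])
    th=np.linspace(0,2*np.pi,180,endpoint=False); r=np.arange(4,rmax,.1)
    X=(c0[0]+np.outer(np.cos(th),r)).astype(np.float32);Y=(c0[1]+np.outer(np.sin(th),r)).astype(np.float32)
    P=cv2.remap(g,X,Y,cv2.INTER_LINEAR)>bg+d
    ok=P.any(1); last=P.shape[1]-1-P[:,::-1].argmax(1)
    pts=np.c_[X[range(180),last],Y[range(180),last]][ok].astype(np.float32)
    q=pts
    for _ in range(12):
        (cx,cy),(a,b),an=cv2.fitEllipseAMS(q.reshape(-1,1,2)); A=np.radians(an)
        v=(pts-[cx,cy])@np.array([[np.cos(A),-np.sin(A)],[np.sin(A),np.cos(A)]])
        e=(np.hypot(v[:,0]/(a/2),v[:,1]/(b/2))-1)*a/2
        q=pts[np.abs(e)<max(.45,np.percentile(np.abs(e),65))]
    return np.array([cx,cy]),(a,b,an),pts,len(q),e
E
cat > m.py <<'E'
from seg import *
t=cv2.imread('pics/top0.png')[:,:,::-1].copy();s=cv2.imread('pics/scene0.png')[:,:,::-1].copy()
ct=dict(noon=(378.4,217.9),morn=(366.5,272),lid=(425,221.5),night=(489,233))
cs=dict(noon=(374.5,257),morn=(310.5,272),lid=(402.5,308),night=(440,367))
tiles=[]
for k in ct:
    T=rim("top",t,ct[k],20,12 if k!='x' else 0); S=rim("scene",s,cs[k],26,9)
    p,g=tri(S[0],T[0]); print(k,T[0].round(2),np.round(T[1],1),T[3],S[0].round(2),np.round(S[1],1),S[3],p.round(4),round(g,4))
    # rim radius check
    a,b,an=T[1]; z=p[2]
    for X,i,c in((T,t,ct[k]),(S,s,cs[k])):
        x,y=np.array(c,int)-25; im=cv2.resize(i[y:y+50,x:x+50],None,fx=4,fy=4,interpolation=cv2.INTER_CUBIC)
        for u in X[2]: cv2.circle(im,tuple(int(v) for v in ((u-[x,y]+.5)*4)),1,(255,0,0),-1)
        cv2.ellipse(im,tuple((X[0]-[x,y]+.5)*4),tuple(np.array(X[1][:2])*4),X[1][2],0,360,(0,0,255),1) if 0 else cv2.ellipse(im,(tuple(map(float,(X[0]-[x,y]+.5)*4)),tuple(float(v)*4 for v in X[1][:2]),float(X[1][2])),(0,0,255),1)
        tiles.append(im)
cv2.imwrite('pics/seg.png',np.vstack([np.hstack(tiles[0::2]),np.hstack(tiles[1::2])])[:,:,::-1])
E
python3 m.py
```

```text
noon [377.23 218.13] [ 19.6  19.9 102.2] 155 [378.93 254.85] [20.6 35.9 49.5] 80 [ 0.5557 -0.1401  0.0396] 0.0129
morn [365.58 271.99] [ 19.2  19.4 199.7] 158 [309.9 275. ] [15.6 21.7 90.6] 117 [ 0.4259 -0.1116  0.0186] 0.0006
lid [424.31 220.91] [ 26.8  27.5 140.5] 180 [401.92 307.04] [ 27.5  35.3 106.4] 180 [ 0.5484 -0.2512  0.0091] 0.0007
night [485.54 233.43] [ 17.   19.3 153.3] 155 [436.91 372.71] [ 17.8  28.  118.3] 89 [ 0.5193 -0.3955  0.0203] 0.0003
```

View pics/seg.png

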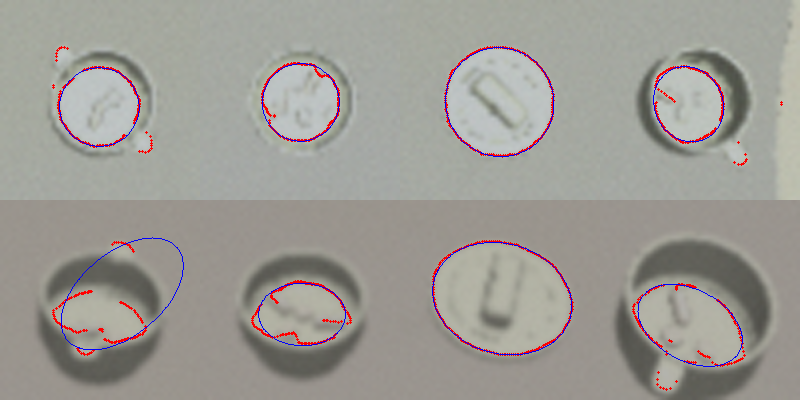

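The lid fits well in both views. For the cups the threshold caught the inner floor, because the rim is only a faint thin ridge. I'll detect that ridge near the expected radius instead.

```bash
cat > seg.py <<'E'
from h import *
def rim(img,c0,axes,band=3.):
    """bright-ridge points near a guessed ellipse (axes full lengths + angle); ellipse fit with rejection"""
    g=img.mean(2).astype(np.float32); dog=cv2.GaussianBlur(g,(0,0),.7)-cv2.GaussianBlur(g,(0,0),2.)
    c=np.array(c0,float); a,b,an=axes
    th=np.linspace(0,2*np.pi,180,endpoint=False)
    for it in range(4):
        A=np.radians(an); Rm=np.array([[np.cos(A),np.sin(A)],[-np.sin(A),np.cos(A)]])
        E=np.c_[a/2*np.cos(th),b/2*np.sin(th)]@Rm; L=np.linalg.norm(E,axis=1); U=E/L[:,None]
        w=band/(1+.5*it); r=np.arange(-w,w+.01,.1)
        P=(c+E)[:,None]+U[:,None]*r[None,:,None]
        v=cv2.remap(dog,P[...,0].astype(np.float32),P[...,1].astype(np.float32),cv2.INTER_CUBIC)
        j=v.argmax(1); ok=(j>0)&(j<len(r)-1)&(v.max(1)>1)
        pts=P[range(180),j][ok].astype(np.float32); q=pts
        for _ in range(5):
            (cx,cy),(a1,b1),an1=cv2.fitEllipseAMS(q.reshape(-1,1,2)); B=np.radians(an1)
            u=(pts-[cx,cy])@np.array([[np.cos(B),-np.sin(B)],[np.sin(B),np.cos(B)]])
            e=(np.hypot(u[:,0]/(a1/2),u[:,1]/(b1/2))-1)*a1/2; q=pts[np.abs(e)<max(.4,np.percentile(np.abs(e),60))]
        c,a,b,an=np.array([cx,cy]),a1,b1,an1
    return c,(a,b,an),pts,len(q)
E
cat > m.py <<'E'
from seg import *
t=cv2.imread('pics/top0.png')[:,:,::-1].copy();s=cv2.imread('pics/scene0.png')[:,:,::-1].copy()
ct=dict(noon=(378.4,217.9),morn=(366.5,272),night=(488.5,233.5))
cs=dict(noon=(374.3,258.5),morn=(310.5,272.6),night=(440,368))
tiles=[]
for k in ct:
    T=rim(t,ct[k],(25,25,0)); f={'noon':.87,'morn':.87,'night':1.03}[k]; S=rim(s,cs[k],(27.5*f,35.3*f,106 if k=='night' else 95))
    p,g=tri(S[0],T[0]); print(k,T[0].round(2),np.round(T[1],1),T[3],S[0].round(2),np.round(S[1],1),S[3],p.round(4),round(g,4))
    a,b,an=T[1];e=T[0]+np.array([[a/2,0],[-a/2,0]]); q=onz('top',e,p[2]); print('  dia',np.linalg.norm(q[0]-q[1]).round(4))
    for X,i,c in((T,t,ct[k]),(S,s,cs[k])):
        x,y=np.array(c,int)-25; im=cv2.resize(i[y:y+50,x:x+50],None,fx=4,fy=4,interpolation=cv2.INTER_CUBIC)
        for u in X[2]: cv2.circle(im,tuple(int(v) for v in ((u-[x,y]+.5)*4)),1,(255,0,0),-1)
        cv2.ellipse(im,(tuple(map(float,(X[0]-[x,y]+.5)*4)),tuple(float(v)*4 for v in X[1][:2]),float(X[1][2])),(0,0,255),1)
        tiles.append(im)
cv2.imwrite('pics/seg2.png',np.vstack([np.hstack(tiles[0::2]),np.hstack(tiles[1::2])])[:,:,::-1])
E
python3 m.py
```

```text
noon [380.08 218.06] [22.3 29.   4.9] 100 [374.17 256.95] [25.8 31.4 98.1] 109 [ 0.5501 -0.1435  0.0405] 0.0
  dia 0.0515
morn [366.53 271.56] [ 26.1  27.5 166.4] 123 [310.32 270.42] [23.1 31.5 92.9] 145 [ 0.4263 -0.1129  0.0338] 0.0009
  dia 0.0599
night [489.56 232.02] [ 24.2  26.8 151.8] 138 [440.11 366.42] [ 30.5  38.2 117.5] 162 [ 0.5193 -0.3976  0.0448] 0.0011
  dia 0.0574
```

View pics/seg2.png

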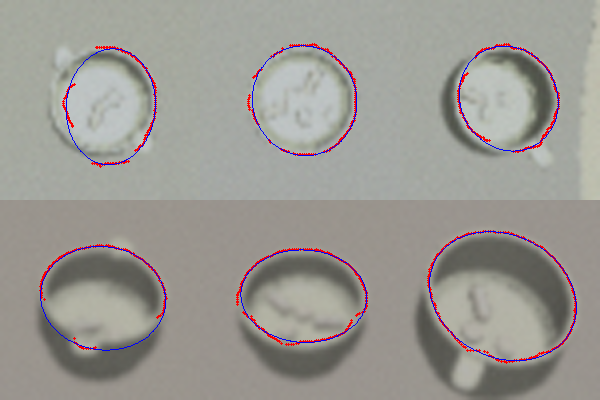

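Triangulated rim heights come out at 40.5, 33.8 and 44.8 mm, against 40, 34 and 46 in the text. I'll refine by casting ridge points onto the rim planes and fitting circles, and also measure the tabs, plate, well and lid bar.

```bash
cat > m2.py <<'E'
from seg import *
from scipy.optimize import least_squares
def circ(n,img,c0,z,r,band=.005,bright=True):
    """ridge points near guessed world centre c0 on plane z -> circle of radius r"""
    g=img.mean(2).astype(np.float32); dog=cv2.GaussianBlur(g,(0,0),.7)-cv2.GaussianBlur(g,(0,0),2.)
    if not bright: dog=-dog
    th=np.linspace(0,2*np.pi,180,endpoint=False); c=np.array(c0[:2],float)
    for w in (band,band*.8,band*.6,band*.4,band*.4):
        rr=np.arange(r-w,r+w,.0002)
        P=np.concatenate([c+np.outer(rr,[np.cos(a),np.sin(a)]) for a in th]); uv=proj(n,np.c_[P,np.full(len(P),z)]).reshape(180,-1,2).astype(np.float32)
        v=cv2.remap(dog,uv[...,0],uv[...,1],cv2.INTER_CUBIC); j=v.argmax(1); ok=(j>0)&(j<len(rr)-1)&(v.max(1)>1)
        p=onz(n,uv[range(180),j][ok],z)[:,:2]
        s=least_squares(lambda q:np.hypot(*(p-q[:2]).T)-q[2],[*c,r],loss='soft_l1',f_scale=.0006); c=s.x[:2]
    return c,s.x[2],np.median(np.abs(s.fun)),len(p)
if __name__=="__main__":
    I={n:cv2.imread(f'pics/{n}0.png')[:,:,::-1].copy() for n in M}
    for k,c,z in(('noon',(.553,-.1415),.04),('morn',(.4263,-.113),.034),('night',(.5193,-.3965),.046)):
        for n in M:
            o=circ(n,I[n],c,z,.0297); print(k,n,o[0].round(4),o[1].round(4),o[2].round(5),o[3])
    ctt=(np.array([[112,77],[205,177]])/4.7+[345,190]-.5); print('noon tabs',onz('top',ctt,.039).round(4))
    print('night tab',onz('top',np.array([[727,274],[715,258]])/4.7+[345,190]-.5,.045).round(4),onz('scene',np.array([[482,541]])/3.3+[285,225]-.5,.045).round(4))
    print('lid flange',onz('top',[424.31,220.91],.011).round(4),onz('scene',[401.92,307.04],.011).round(4))
    print('lid bar ends',onz('top',np.array([[355,124],[395,169]])/4.7+[345,190]-.5,.0235).round(4))
    # plate by mask
    hsv=cv2.cvtColor(np.ascontiguousarray(I['top'][:,:,::-1]),cv2.COLOR_BGR2HSV); g=I['top'].max(2)
    m=np.zeros_like(g); m[165:300,165:300]=(g[165:300,165:300]<115)*255
    cs,_=cv2.findContours(cv2.morphologyEx(m,cv2.MORPH_OPEN,np.ones((7,7))),cv2.RETR_EXTERNAL,cv2.CHAIN_APPROX_NONE); b=max(cs,key=cv2.contourArea)[:,0].astype(float)
    w=onz('top',b,.014)[:,:2].astype(np.float32); (c,sz,an)=cv2.minAreaRect(w); print('plate',np.round(c,4),np.round(sz,4),an)
    for n,uv in(('top',[[200.5,227.4]]),('scene',[[275,150]])): print('well guess',n,onz(n,uv,.014).round(4))
    c0=onz('top',[[200.5,227.4]],.014)[0]
    for n in M: 
        for br in(0,1):
            o=circ(n,I[n],c0,.014,.027,.005,br); print('well',n,br,o[0].round(4),o[1].round(4),o[2].round(5),o[3])
    # set lids
    g=I['top'].min(2); 
    for u,v in((148,285),(195,92),(265,210)):
        x,y=int(u/2.9+165),int(v/2.9+165); mm=cv2.threshold(g[y-22:y+23,x-22:x+23],150,255,0)[1]
E
python3 m2.py
python3 - <<'E'
import cv2
t=cv2.imread('pics/top0.png');s=cv2.imread('pics/scene0.png')
import numpy as np
a=cv2.resize(t[205:255,170:230],None,fx=6,fy=6,interpolation=2);b=cv2.resize(s[130:180,245:305],None,fx=6,fy=6,interpolation=2)
cv2.imwrite('pics/well.png',np.hstack([a,b]))
E
```

```text
noon scene [ 0.5534 -0.1393] 0.0295 0.00043 165
noon top [ 0.5551 -0.1402] 0.0297 0.0003 100
morn scene [ 0.4256 -0.1123] 0.0295 0.00044 171
morn top [ 0.4264 -0.1127] 0.0307 0.00032 98
night scene [ 0.5185 -0.3973] 0.0295 0.00024 178
night top [ 0.5199 -0.3979] 0.0294 0.00048 144
noon tabs [[ 0.5786 -0.1164  0.039 ]
 [ 0.5294 -0.1622  0.039 ]]
night tab [[ 0.4833 -0.42    0.045 ]
 [ 0.4912 -0.4141  0.045 ]] [[ 0.4816 -0.422   0.045 ]]
lid flange [[ 0.5485 -0.251   0.011 ]] [[ 0.5471 -0.252   0.011 ]]
lid bar ends [[ 0.5586 -0.2389  0.0235]
 [ 0.5362 -0.2588  0.0235]]
plate [0.5151 0.2076] [0.2201 0.2161] 33.336727142333984
well guess top [[0.5279 0.2817 0.014 ]]
well guess scene [[0.5307 0.2865 0.014 ]]
well scene 0 [0.5242 0.2751] 0.0264 0.00026 97
well scene 1 [0.5286 0.285 ] 0.0283 0.00019 33
well top 0 [0.5284 0.282 ] 0.0265 0.00015 173
well top 1 [0.5223 0.2782] 0.027 0.00052 69
```

View pics/well.png

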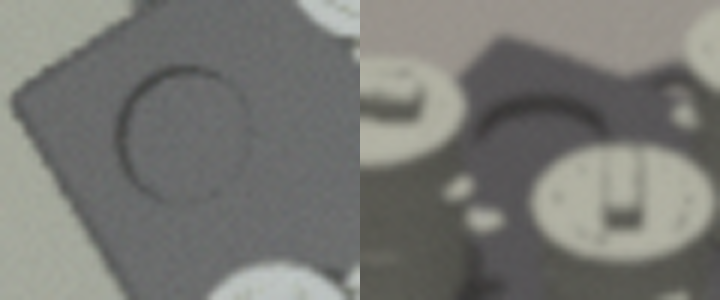

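The top view shows the full well ring, centred near (200.5,227.4). Scene shows only its far arc, plus the plate corner beyond it at (268.8,136), which is (172.2,221.7) in top. Next: lid bar angle, plate height, and numbers for the first move.

```bash
cat > go.py <<'E'
import sys
from h import *
def show(x,y,z,phi,verbose=True):
    s=state(); q=s['ee_rot']; Rt=R.from_quat(np.r_[q[1:],q[0]]); f=np.radians(phi)
    Y=np.array([np.cos(f),np.sin(f),0]); Z=np.array([0,0,-1.]); T=R.from_matrix(np.c_[np.cross(Y,Z),Y,Z])
    d=Rt.inv().apply(np.array([x,y,z])-s['tcp_pos']); rv=(Rt.inv()*T).as_rotvec()
    yy=Rt.as_matrix()[:,1]
    print('t',round(s['t'],2),'pos',s['tcp_pos'].round(4),'phi',np.degrees(np.arctan2(yy[1],yy[0])).round(1),'w',round(s['width'],4),'F',s['wrist_force'].round(1),'g',round(s['grasp_force'],1))
    print('shift',d.round(4),'turn',rv.round(4),'rows',round(np.linalg.norm(d)/.0417,1),round(np.degrees(np.linalg.norm(rv))/7.16,1))
if __name__=="__main__": show(*map(float,sys.argv[1:]))
E
python3 - <<'E'
from h import *
print(tri([268.8,136],[172.2,221.7]))
for n,(u,v),k in(('top',(425,221),3),('scene',(402,307),3)):
    i=cv2.imread(f'pics/{n}0.png').mean(2).astype(np.float32)
    p=i[v-9:v+10,u-9:u+10]; m=p<np.median(p)-12; y,x=np.nonzero(m)
    w=onz(n,np.c_[x+u-9,y+v-9],.0115)[:,:2]; c=np.cov(w.T); e,V=np.linalg.eigh(c); print(n,len(w),np.degrees(np.arctan2(V[1,1],V[0,1])),np.sqrt(e))
# two bar corners in scene (top-face): left & right edges
a=np.array([[378,238],[372,290],[405,240],[397,292]])/3.3+[285,225]-.5
w=onz('scene',a,.0235); print(w.round(4)); 
for i in(0,2): d=w[i+1]-w[i]; print(np.degrees(np.arctan2(d[1],d[0])))
E
python3 go.py 0.519 -0.3975 0.30 70
```

```text
(array([0.54237702, 0.35338869, 0.00943658]), np.float64(0.0012929059515264726))
top 74 -142.91931834775707 [0.0079211  0.01351778]
scene 85 47.8945110216659 [0.00541023 0.01203102]
[[ 0.549  -0.2364  0.0235]
 [ 0.5262 -0.2647  0.0235]
 [ 0.562  -0.2446  0.0235]
 [ 0.5378 -0.2721  0.0235]]
-128.95472254989838
-131.25597827644575
t 0.1 pos [0.1727 0.469  0.4039] phi 69.8 w 0.0852 F [ 0.1 -0.8 -0.6] g 0.0
shift [-0.6244 -0.6932  0.1052] turn [-0.0019  0.     -0.0038] rows 22.5 0.0
```

Plate top comes out at about 9 mm against 14 expected, and that corner pick is coarse, so contact will confirm it. The lid bar runs at about 48°. Now I'll move over the night cup.

Request:
move_arm(
  commands=[
    [[-0.025, -0.028, 0.0], [0, 0, 0]],
    [[-0.055, -0.061, 0.0], [0, 0, 0]],
    [[-0.084, -0.093, 0.0], [0, 0, 0]],
    [[-0.112, -0.125, 0.0], [0, 0, 0]],
    [[-0.13, -0.144, 0.0], [0, 0, 0]],
  ],
  claw=1,
)

```text
t: 0.52
tcp_pos: [0.2449, 0.2865, 0.4042]
ee_rot: [-0.0, 0.176, 0.984, -0.001]
wrist_force: [-0.0, -1.1, 0.2]
width: 0.0854
grasp_force: 0.0
```

Request:
move_arm(
  commands=[
    [[-0.026, -0.029, 0.0], [0, 0, 0]],
    [[-0.053, -0.058, 0.0], [0, 0, 0]],
    [[-0.079, -0.087, 0.0], [0, 0, 0]],
    [[-0.105, -0.116, 0.0], [0, 0, 0]],
    [[-0.13, -0.144, 0.0], [0, 0, 0]],
  ],
)

```text
t: 0.93
tcp_pos: [0.3171, 0.1072, 0.4046]
ee_rot: [0.0, 0.175, 0.985, 0.0]
wrist_force: [1.2, 0.1, 0.4]
width: 0.0855
grasp_force: 0.0
```

Request:
move_arm(
  commands=[
    [[-0.026, -0.029, 0.0], [0, 0, 0]],
    [[-0.053, -0.058, 0.0], [0, 0, 0]],
    [[-0.079, -0.087, 0.0], [0, 0, 0]],
    [[-0.105, -0.116, 0.0], [0, 0, 0]],
    [[-0.13, -0.144, 0.0], [0, 0, 0]],
  ],
)

```text
t: 1.35
tcp_pos: [0.3895, -0.0731, 0.4045]
ee_rot: [-0.0, 0.176, 0.984, 0.0]
wrist_force: [0.6, 1.1, 0.4]
width: 0.0856
grasp_force: 0.0
```

Request:
move_arm(
  commands=[
    [[-0.026, -0.029, 0.0], [0, 0, 0]],
    [[-0.053, -0.058, 0.0], [0, 0, 0]],
    [[-0.079, -0.087, 0.0], [0, 0, 0]],
    [[-0.105, -0.116, 0.0], [0, 0, 0]],
    [[-0.13, -0.144, 0.0], [0, 0, 0]],
  ],
)

```text
t: 1.77
tcp_pos: [0.4619, -0.2531, 0.4041]
ee_rot: [-0.0, 0.176, 0.984, 0.0]
wrist_force: [0.9, 0.7, 0.9]
width: 0.0852
grasp_force: 0.0
```

Request:
move_arm(
  commands=[
    [[-0.026, -0.029, 0.02], [0, 0, 0]],
    [[-0.053, -0.058, 0.04], [0, 0, 0]],
    [[-0.079, -0.087, 0.06], [0, 0, 0]],
    [[-0.104, -0.117, 0.08], [0, 0, 0]],
    [[-0.104, -0.117, 0.08], [0, 0, 0]],
  ],
)

```text
t: 2.18
tcp_pos: [0.5188, -0.4009, 0.318]
ee_rot: [-0.003, 0.177, 0.984, 0.001]
wrist_force: [-0.4, 0.1, -1.7]
width: 0.0852
grasp_force: 0.0
```

Request:
move_arm(
  commands=[
    [[0, 0, 0], [0, 0, -0.11]],
    [[0, 0, 0], [0, 0, -0.22]],
    [[0, 0, 0], [0, 0, -0.34]],
    [[0, 0, 0], [0, 0, -0.46]],
    [[0, 0, 0], [0, 0, -0.46]],
  ],
)

```text
t: 2.6
tcp_pos: [0.5187, -0.3964, 0.3243]
ee_rot: [-0.0, -0.055, 0.999, 0.0]
wrist_force: [-0.2, -0.0, -0.2]
width: 0.0853
grasp_force: 0.0
```

Request:
move_arm(
  commands=[
    [[0, 0, 0], [0, 0, -0.11]],
    [[0, 0, 0], [0, 0, -0.22]],
    [[0, 0, 0], [0, 0, -0.34]],
    [[0, 0, 0], [0, 0, -0.46]],
    [[0, 0, 0], [0, 0, -0.46]],
  ],
)

```text
t: 3.02
tcp_pos: [0.5188, -0.3963, 0.3247]
ee_rot: [-0.0, -0.279, 0.96, 0.0]
wrist_force: [-0.2, 0.1, -0.2]
width: 0.0853
grasp_force: 0.0
```

```bash
python3 go.py 0.519 -0.3975 0.187 122.7
```

```text
t 3.02 pos [ 0.5188 -0.3963  0.3247] phi 122.5 w 0.0853 F [-0.2  0.1 -0.2] g 0.0
shift [ 0.0004 -0.0012  0.1377] turn [ 0.0005 -0.0001 -0.0042] rows 3.3 0.0
```

Request:
move_arm(
  commands=[
    [[0, -0.001, 0.03], [0, 0, 0]],
    [[0, -0.001, 0.06], [0, 0, 0]],
    [[0, -0.001, 0.09], [0, 0, 0]],
    [[0, -0.001, 0.115], [0, 0, 0]],
    [[0, -0.001, 0.137], [0, 0, 0]],
  ],
)

```text
t: 3.43
tcp_pos: [0.5188, -0.3969, 0.1856]
ee_rot: [-0.001, -0.277, 0.961, 0.001]
wrist_force: [-0.1, -0.1, -0.5]
width: 0.0856
grasp_force: 0.0
```

Request:
move_arm(
  commands=[
    [[0, 0, 0], [0, 0, 0]],
    [[0, 0, 0], [0, 0, 0]],
    [[0, 0, 0], [0, 0, 0]],
    [[0, 0, 0], [0, 0, 0]],
    [[0, 0, 0], [0, 0, 0]],
  ],
  claw=-1,
  force=35,
)

```text
t: 3.85
tcp_pos: [0.5202, -0.3981, 0.19]
ee_rot: [0.001, -0.279, 0.96, -0.002]
wrist_force: [0.6, -1.3, -0.6]
width: 0.0613
grasp_force: 41.6
```

Request:
move_arm(
  commands=[
    [[0, 0, 0], [0, 0, 0]],
    [[0, 0, 0], [0, 0, 0]],
    [[0, 0, 0], [0, 0, 0]],
    [[0, 0, 0], [0, 0, 0]],
    [[0, 0, 0], [0, 0, 0]],
  ],
)

```text
t: 4.27
tcp_pos: [0.5194, -0.3975, 0.1878]
ee_rot: [0.0, -0.28, 0.96, -0.0]
wrist_force: [-0.7, 0.1, -1.4]
width: 0.0615
grasp_force: 41.6
```

```bash
python3 go.py 0.519 -0.3975 0.34 122.7
```

```text
t 4.27 pos [ 0.5194 -0.3975  0.1878] phi 122.5 w 0.0615 F [-0.7  0.1 -1.4] g 41.6
shift [ 0.0003  0.0002 -0.1522] turn [-0.      0.     -0.0036] rows 3.6 0.0
```

Request:
move_arm(
  commands=[
    [[0, 0, -0.008], [0, 0, 0]],
    [[0, 0, -0.02], [0, 0, 0]],
    [[0, 0, -0.035], [0, 0, 0]],
    [[0, 0, -0.05], [0, 0, 0]],
    [[0, 0, -0.065], [0, 0, 0]],
  ],
)

```text
t: 4.68
tcp_pos: [0.5196, -0.3977, 0.2548]
ee_rot: [0.0, -0.28, 0.96, -0.001]
wrist_force: [-0.2, 0.3, -1.0]
width: 0.0612
grasp_force: 41.6
```

Request:
move_arm(
  commands=[
    [[0, 0, -0.02], [0, 0, 0]],
    [[0, 0, -0.042], [0, 0, 0]],
    [[0, 0, -0.062], [0, 0, 0]],
    [[0, 0, -0.08], [0, 0, 0]],
    [[0, 0, -0.09], [0, 0, 0]],
  ],
)

```text
t: 5.1
tcp_pos: [0.5197, -0.3978, 0.3472]
ee_rot: [0.002, -0.28, 0.96, -0.002]
wrist_force: [0.5, -0.8, -0.1]
width: 0.0612
grasp_force: 41.6
```

```bash
python3 go.py 0.5285 0.2823 0.335 122.7
```

```text
t 5.1 pos [ 0.5197 -0.3978  0.3472] phi 122.5 w 0.0612 F [ 0.5 -0.8 -0.1] g 41.6
shift [-0.3728  0.569   0.0098] turn [-0.0054  0.002  -0.0036] rows 16.3 0.1
```

Request:
move_arm(
  commands=[
    [[-0.005, 0.0076, 0], [0, 0, 0]],
    [[-0.016, 0.0244, 0], [0, 0, 0]],
    [[-0.032, 0.0488, 0], [0, 0, 0]],
    [[-0.052, 0.0793, 0], [0, 0, 0]],
    [[-0.072, 0.11, 0], [0, 0, 0]],
  ],
)

```text
t: 5.52
tcp_pos: [0.5202, -0.2645, 0.3414]
ee_rot: [-0.001, -0.279, 0.96, 0.001]
wrist_force: [0.6, 0.4, -2.0]
width: 0.0618
grasp_force: 41.6
```

Request:
move_arm(
  commands=[
    [[-0.02, 0.0305, 0], [0, 0, 0]],
    [[-0.04, 0.061, 0], [0, 0, 0]],
    [[-0.06, 0.0915, 0], [0, 0, 0]],
    [[-0.08, 0.122, 0], [0, 0, 0]],
    [[-0.1, 0.1525, 0], [0, 0, 0]],
  ],
)

```text
t: 5.93
tcp_pos: [0.5223, -0.0815, 0.3418]
ee_rot: [-0.001, -0.28, 0.96, 0.001]
wrist_force: [0.2, 0.3, -0.2]
width: 0.0617
grasp_force: 41.6
```

Request:
move_arm(
  commands=[
    [[-0.02, 0.0305, 0], [0, 0, 0]],
    [[-0.04, 0.061, 0], [0, 0, 0]],
    [[-0.06, 0.0915, 0], [0, 0, 0]],
    [[-0.08, 0.122, 0], [0, 0, 0]],
    [[-0.1, 0.1525, 0], [0, 0, 0]],
  ],
)

```text
t: 6.35
tcp_pos: [0.5246, 0.1007, 0.3418]
ee_rot: [-0.001, -0.28, 0.96, 0.0]
wrist_force: [0.3, 0.1, -0.4]
width: 0.0614
grasp_force: 41.6
```

Request:
move_arm(
  commands=[
    [[-0.02, 0.0305, 0], [0, 0, 0]],
    [[-0.04, 0.061, 0], [0, 0, 0]],
    [[-0.06, 0.0915, 0], [0, 0, 0]],
    [[-0.077, 0.1175, 0], [0, 0, 0]],
    [[-0.09, 0.1374, 0], [0, 0, 0]],
  ],
)

```text
t: 6.77
tcp_pos: [0.5266, 0.2658, 0.3415]
ee_rot: [-0.001, -0.281, 0.96, 0.0]
wrist_force: [0.3, -0.8, -0.0]
width: 0.0615
grasp_force: 41.6
```

Request:
move_arm(
  commands=[
    [[-0.006, 0.0092, 0], [0, 0, 0.05]],
    [[-0.011, 0.0166, 0], [0, 0, 0.13]],
    [[-0.011, 0.0166, 0], [0, 0, 0.22]],
    [[-0.011, 0.0166, 0], [0, 0, 0.31]],
    [[-0.011, 0.0166, 0], [0, 0, 0.39]],
  ],
)

```text
t: 7.18
tcp_pos: [0.5272, 0.2833, 0.3413]
ee_rot: [-0.001, -0.087, 0.996, -0.0]
wrist_force: [0.1, -0.5, -0.3]
width: 0.0616
grasp_force: 41.7
```

Request:
move_arm(
  commands=[
    [[0, 0, 0], [0, 0, 0.09]],
    [[0, 0, 0], [0, 0, 0.18]],
    [[0, 0, 0], [0, 0, 0.27]],
    [[0, 0, 0], [0, 0, 0.34]],
    [[0, 0, 0], [0, 0, 0.385]],
  ],
)

```text
t: 7.6
tcp_pos: [0.5273, 0.2829, 0.3415]
ee_rot: [-0.001, 0.105, 0.994, -0.001]
wrist_force: [-0.2, 0.4, 0.4]
width: 0.0612
grasp_force: 41.7
```

Request:
move_arm(
  commands=[
    [[0, 0, 0], [0, 0, 0]],
    [[0, 0, 0], [0, 0, 0]],
    [[0, 0, 0], [0, 0, 0]],
  ],
)

```text
t: 7.85
tcp_pos: [0.5278, 0.2828, 0.3421]
ee_rot: [-0.001, 0.103, 0.995, -0.0]
wrist_force: [-1.0, 0.3, -1.0]
width: 0.0614
grasp_force: 41.7
```

```bash
python3 go.py 0.5285 0.2823 0.22 78; python3 - <<'E'
from h import *
from m2 import circ
for n in M:
    i=read_camera(n); cv2.imwrite(f'pics/{n}1.png',i[:,:,::-1])
E
```

```text
t 7.85 pos [0.5278 0.2828 0.3421] phi 78.2 w 0.0614 F [-1.   0.3 -1. ] g 41.7
shift [-0.0009 -0.0003  0.1221] turn [-0.0007 -0.001   0.0029] rows 2.9 0.0
```

View pics/scene1.png

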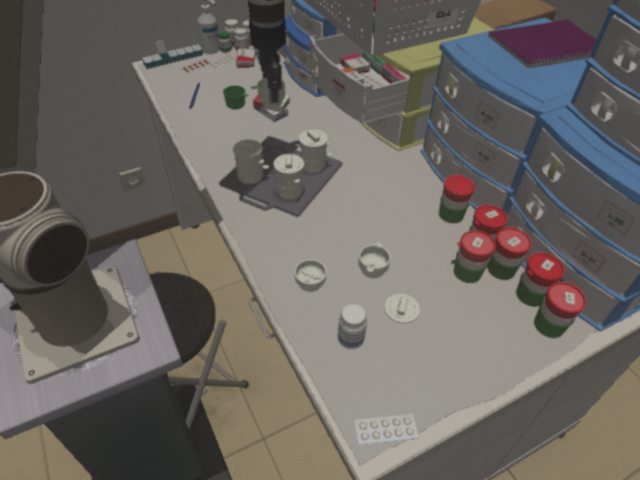

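The night cup is held upright over the well, at about (270,100) in scene. I'll lower it.

Request:
move_arm(
  commands=[
    [[-0.001, 0, 0.02], [0, 0, 0]],
    [[-0.001, 0, 0.045], [0, 0, 0]],
    [[-0.001, 0, 0.075], [0, 0, 0]],
    [[-0.001, 0, 0.1], [0, 0, 0]],
    [[-0.001, 0, 0.12], [0, 0, 0]],
  ],
)

```text
t: 8.37
tcp_pos: [0.5286, 0.2821, 0.2205]
ee_rot: [-0.001, 0.104, 0.995, -0.001]
wrist_force: [-0.5, -0.6, -0.9]
width: 0.0612
grasp_force: 41.7
```

Request:
move_arm(
  commands=[
    [[0, 0, 0.004], [0, 0, 0]],
    [[0, 0, 0.008], [0, 0, 0]],
    [[0, 0, 0.012], [0, 0, 0]],
    [[0, 0, 0.015], [0, 0, 0]],
    [[0, 0, 0.015], [0, 0, 0]],
  ],
)

```text
t: 8.78
tcp_pos: [0.5297, 0.2828, 0.2085]
ee_rot: [0.001, 0.104, 0.995, 0.0]
wrist_force: [0.8, 0.4, -0.1]
width: 0.0612
grasp_force: 41.7
```

Request:
move_arm(
  commands=[
    [[0, 0, 0.002], [0, 0, 0]],
    [[0, 0, 0.005], [0, 0, 0]],
    [[0, 0, 0.008], [0, 0, 0]],
    [[0, 0, 0.01], [0, 0, 0]],
    [[0, 0, 0.01], [0, 0, 0]],
  ],
)

```text
t: 9.2
tcp_pos: [0.529, 0.2824, 0.1971]
ee_rot: [-0.0, 0.104, 0.995, -0.0]
wrist_force: [-0.1, -0.0, -0.9]
width: 0.0608
grasp_force: 41.7
```

```bash
python3 go.py 0.5285 0.2823 0.191 78
```

```text
t 9.2 pos [0.529  0.2824 0.1971] phi 78.1 w 0.0608 F [-0.1 -0.  -0.9] g 41.7
shift [ 0.0005 -0.0002  0.0061] turn [-0.0006 -0.0008  0.0017] rows 0.1 0.0
```

Request:
move_arm(
  commands=[
    [[0, 0, 0.002], [0, 0, 0]],
    [[0, 0, 0.004], [0, 0, 0]],
    [[0, 0, 0.004], [0, 0, 0]],
    [[0, 0, 0.005], [0, 0, 0]],
    [[0, 0, 0.005], [0, 0, 0]],
  ],
)

```text
t: 9.62
tcp_pos: [0.5292, 0.2825, 0.1925]
ee_rot: [-0.0, 0.104, 0.995, -0.0]
wrist_force: [-0.0, 0.6, -0.6]
width: 0.0615
grasp_force: 41.7
```

Request:
move_arm(
  commands=[
    [[0, 0, 0.001], [0, 0, 0]],
    [[0, 0, 0.001], [0, 0, 0]],
    [[0, 0, 0.001], [0, 0, 0]],
  ],
)

```text
t: 9.87
tcp_pos: [0.5293, 0.2825, 0.1917]
ee_rot: [-0.0, 0.104, 0.995, -0.0]
wrist_force: [0.6, 0.1, 0.1]
width: 0.0615
grasp_force: 41.7
```

Request:
move_arm(
  commands=[
    [[0, 0, 0.001], [0, 0, 0]],
    [[0, 0, 0.001], [0, 0, 0]],
    [[0, 0, 0.001], [0, 0, 0]],
  ],
)

```text
t: 10.12
tcp_pos: [0.5294, 0.2826, 0.1912]
ee_rot: [0.0, 0.104, 0.995, 0.0]
wrist_force: [-0.9, -0.1, 2.5]
width: 0.0613
grasp_force: 42.0
```

Request:
move_arm(
  commands=[
    [[0, 0, 0.001], [0, 0, 0]],
    [[0, 0, 0.001], [0, 0, 0]],
    [[0, 0, 0.001], [0, 0, 0]],
  ],
)

```text
t: 10.37
tcp_pos: [0.5294, 0.2825, 0.1912]
ee_rot: [0.0, 0.104, 0.995, 0.0]
wrist_force: [-2.3, -2.1, 8.7]
width: 0.0615
grasp_force: 42.6
```

Contact came at 0.191, which matches the well floor. I'll release and withdraw.

Request:
move_arm(
  commands=[
    [[0, 0, -0.001], [0, 0, 0]],
    [[0, 0, -0.001], [0, 0, 0]],
    [[0, 0, -0.001], [0, 0, 0]],
    [[0, 0, -0.001], [0, 0, 0]],
    [[0, 0, -0.001], [0, 0, 0]],
  ],
  claw=0.8,
)

```text
t: 10.78
tcp_pos: [0.5292, 0.2825, 0.1903]
ee_rot: [-0.0, 0.104, 0.995, -0.0]
wrist_force: [-0.7, -0.2, -0.4]
width: 0.0769
grasp_force: 0.0
```

Request:
move_arm(
  commands=[
    [[0, 0, -0.01], [0, 0, 0]],
    [[0, 0, -0.03], [0, 0, 0]],
    [[0, 0, -0.06], [0, 0, 0]],
    [[0, 0, -0.09], [0, 0, 0]],
    [[0, 0, -0.125], [0, 0, 0]],
  ],
)

```text
t: 11.2
tcp_pos: [0.5287, 0.2822, 0.3164]
ee_rot: [-0.001, 0.104, 0.995, -0.001]
wrist_force: [-0.1, 0.7, -0.6]
width: 0.0769
grasp_force: 0.0
```

```bash
python3 go.py 0.554 -0.14 0.31 78
```

```text
t 11.2 pos [0.5287 0.2822 0.3164] phi 78.1 w 0.0769 F [-0.1  0.7 -0.6] g 0.0
shift [-0.1118 -0.4079  0.0068] turn [-0.0016 -0.0019  0.0016] rows 10.1 0.0
```

Request:
move_arm(
  commands=[
    [[-0.006, -0.022, 0], [0, 0, 0]],
    [[-0.014, -0.052, 0], [0, 0, 0]],
    [[-0.023, -0.085, 0], [0, 0, 0]],
    [[-0.033, -0.12, 0], [0, 0, 0]],
    [[-0.043, -0.157, 0], [0, 0, 0]],
  ],
  claw=1,
)

```text
t: 11.62
tcp_pos: [0.5388, 0.1191, 0.3167]
ee_rot: [0.001, 0.103, 0.995, 0.0]
wrist_force: [0.1, 0.2, -0.2]
width: 0.0855
grasp_force: 0.0
```

Request:
move_arm(
  commands=[
    [[-0.01, -0.037, 0], [0, 0, 0]],
    [[-0.02, -0.074, 0], [0, 0, 0]],
    [[-0.03, -0.11, 0], [0, 0, 0]],
    [[-0.04, -0.146, 0], [0, 0, 0]],
    [[-0.049, -0.179, 0], [0, 0, 0]],
  ],
)

```text
t: 12.03
tcp_pos: [0.5498, -0.0674, 0.3166]
ee_rot: [0.001, 0.104, 0.995, -0.0]
wrist_force: [1.2, 0.2, -0.3]
width: 0.0856
grasp_force: 0.0
```

Request:
move_arm(
  commands=[
    [[-0.009, -0.035, 0], [0, 0, -0.08]],
    [[-0.016, -0.058, 0], [0, 0, -0.2]],
    [[-0.02, -0.072, 0], [0, 0, -0.31]],
    [[-0.02, -0.072, 0], [0, 0, -0.42]],
    [[-0.02, -0.072, 0], [0, 0, -0.52]],
  ],
)

```text
t: 12.45
tcp_pos: [0.5546, -0.1414, 0.3163]
ee_rot: [0.0, -0.157, 0.988, -0.0]
wrist_force: [0.0, -0.7, -0.2]
width: 0.0856
grasp_force: 0.0
```

Request:
move_arm(
  commands=[
    [[0, 0, 0], [0, 0, -0.11]],
    [[0, 0, 0], [0, 0, -0.22]],
    [[0, 0, 0], [0, 0, -0.33]],
    [[0, 0, 0], [0, 0, -0.43]],
    [[0, 0, 0], [0, 0, -0.43]],
  ],
)

```text
t: 12.87
tcp_pos: [0.5547, -0.1398, 0.3164]
ee_rot: [0.0, -0.363, 0.932, -0.0]
wrist_force: [0.0, 0.1, -0.2]
width: 0.0855
grasp_force: 0.0
```

```bash
python3 go.py 0.554 -0.14 0.184 133; python3 - <<'E'
from h import *
from m2 import circ
I={}
for n in M:
    I[n]=read_camera(n); cv2.imwrite(f'pics/{n}2.png',I[n][:,:,::-1])
    o=circ(n,I[n],(.529,.2825),.050,.0297); print(n,o[0].round(4),o[1].round(4),o[2].round(5),o[3])
r=lambda i,x,y,w,h,k:cv2.resize(i[y:y+h,x:x+w,::-1],None,fx=k,fy=k,interpolation=2)
cv2.imwrite('pics/v2.png',np.hstack([r(I['top'],165,165,135,135,2.9),r(I['scene'],215,100,135,135,2.9)]))
E
```

```text
t 12.87 pos [ 0.5547 -0.1398  0.3164] phi 132.6 w 0.0855 F [ 0.   0.1 -0.2] g 0.0
shift [0.0007 0.0004 0.1324] turn [-0.0005  0.0003 -0.0068] rows 3.2 0.1
scene [0.5294 0.283 ] 0.0301 0.00026 147
top [0.5307 0.2839] 0.029 0.00033 162
```

View pics/v2.png

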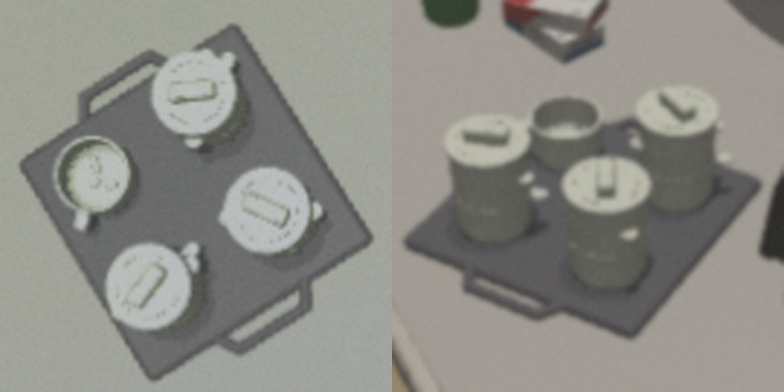

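The night cup sits upright in the well, with its rim at (93,174) in the left panel, and both views place it within about 1 mm of the release point. Next, the noon cup.

Request:
move_arm(
  commands=[
    [[0, 0, 0.03], [0, 0, 0]],
    [[0, 0, 0.06], [0, 0, 0]],
    [[0, 0, 0.09], [0, 0, 0]],
    [[0, 0, 0.115], [0, 0, 0]],
    [[0, 0, 0.132], [0, 0, 0]],
  ],
)

```text
t: 13.38
tcp_pos: [0.5536, -0.1395, 0.1812]
ee_rot: [-0.001, -0.362, 0.932, 0.001]
wrist_force: [-0.4, -0.5, -0.1]
width: 0.0854
grasp_force: 0.0
```

Request:
move_arm(
  commands=[
    [[0, 0, 0], [0, 0, 0]],
    [[0, 0, 0], [0, 0, 0]],
    [[0, 0, 0], [0, 0, 0]],
    [[0, 0, 0], [0, 0, 0]],
    [[0, 0, 0], [0, 0, 0]],
  ],
  claw=-1,
  force=35,
)

```text
t: 13.8
tcp_pos: [0.5556, -0.14, 0.1855]
ee_rot: [0.001, -0.362, 0.932, -0.001]
wrist_force: [0.1, 0.1, -1.2]
width: 0.0614
grasp_force: 38.6
```

Request:
move_arm(
  commands=[
    [[0, 0, 0], [0, 0, 0]],
    [[0, 0, 0], [0, 0, 0]],
    [[0, 0, 0], [0, 0, 0]],
    [[0, 0, 0], [0, 0, 0]],
    [[0, 0, 0], [0, 0, 0]],
  ],
)

```text
t: 14.22
tcp_pos: [0.5547, -0.1398, 0.1838]
ee_rot: [0.0, -0.363, 0.932, -0.0]
wrist_force: [0.1, 0.9, 0.9]
width: 0.0614
grasp_force: 38.7
```

Request:
move_arm(
  commands=[
    [[0, 0, -0.008], [0, 0, 0]],
    [[0, 0, -0.02], [0, 0, 0]],
    [[0, 0, -0.035], [0, 0, 0]],
    [[0, 0, -0.052], [0, 0, 0]],
    [[0, 0, -0.07], [0, 0, 0]],
  ],
)

```text
t: 14.63
tcp_pos: [0.5545, -0.1397, 0.2545]
ee_rot: [-0.0, -0.363, 0.932, 0.0]
wrist_force: [-0.1, 0.2, -0.5]
width: 0.0613
grasp_force: 38.7
```

Request:
move_arm(
  commands=[
    [[0, 0, -0.02], [0, 0, 0]],
    [[0, 0, -0.042], [0, 0, 0]],
    [[0, 0, -0.062], [0, 0, 0]],
    [[0, 0, -0.08], [0, 0, 0]],
    [[0, 0, -0.09], [0, 0, 0]],
  ],
)

```text
t: 15.05
tcp_pos: [0.5551, -0.1399, 0.3469]
ee_rot: [0.002, -0.363, 0.932, -0.001]
wrist_force: [0.5, 0.1, -0.1]
width: 0.0611
grasp_force: 38.7
```

```bash
python3 go.py 0.5295 0.283 0.342 133
```

```text
t 15.05 pos [ 0.5551 -0.1399  0.3469] phi 132.5 w 0.0611 F [ 0.5  0.1 -0.1] g 38.7
shift [-0.267   0.329   0.0044] turn [-0.0035  0.0023 -0.0083] rows 10.2 0.1
```

Request:
move_arm(
  commands=[
    [[-0.005, 0.0062, 0], [0, 0, 0]],
    [[-0.015, 0.0185, 0], [0, 0, 0]],
    [[-0.03, 0.037, 0], [0, 0, 0]],
    [[-0.048, 0.059, 0], [0, 0, 0]],
    [[-0.067, 0.0825, 0], [0, 0, 0]],
  ],
)

```text
t: 15.47
tcp_pos: [0.5476, -0.0327, 0.3423]
ee_rot: [-0.001, -0.362, 0.932, 0.001]
wrist_force: [-0.1, 0.2, -0.7]
width: 0.0612
grasp_force: 38.7
```

Request:
move_arm(
  commands=[
    [[-0.02, 0.0246, 0], [0, 0, 0]],
    [[-0.04, 0.0493, 0], [0, 0, 0]],
    [[-0.06, 0.0739, 0], [0, 0, 0]],
    [[-0.08, 0.0986, 0], [0, 0, 0]],
    [[-0.1, 0.1232, 0], [0, 0, 0]],
  ],
)

```text
t: 15.88
tcp_pos: [0.5377, 0.1266, 0.3423]
ee_rot: [-0.001, -0.363, 0.932, 0.0]
wrist_force: [0.9, -0.0, -0.2]
width: 0.0611
grasp_force: 38.7
```

Request:
move_arm(
  commands=[
    [[-0.02, 0.0246, 0], [0, 0, 0]],
    [[-0.04, 0.0493, 0], [0, 0, 0]],
    [[-0.06, 0.0739, 0], [0, 0, 0]],
    [[-0.075, 0.0924, 0], [0, 0, 0]],
    [[-0.086, 0.106, 0], [0, 0, 0]],
  ],
)

```text
t: 16.3
tcp_pos: [0.5292, 0.2637, 0.342]
ee_rot: [-0.001, -0.364, 0.931, 0.0]
wrist_force: [0.1, 0.4, -1.0]
width: 0.0613
grasp_force: 38.7
```

Request:
move_arm(
  commands=[
    [[-0.008, 0.0099, 0], [0, 0, 0.05]],
    [[-0.014, 0.0173, 0], [0, 0, 0.14]],
    [[-0.014, 0.0173, 0], [0, 0, 0.24]],
    [[-0.014, 0.0173, 0], [0, 0, 0.34]],
    [[-0.014, 0.0173, 0], [0, 0, 0.44]],
  ],
)

```text
t: 16.72
tcp_pos: [0.5282, 0.2839, 0.3419]
ee_rot: [-0.001, -0.149, 0.989, -0.0]
wrist_force: [0.4, 0.1, 0.5]
width: 0.0612
grasp_force: 38.7
```

Request:
move_arm(
  commands=[
    [[0, 0, 0], [0, 0, 0.11]],
    [[0, 0, 0], [0, 0, 0.22]],
    [[0, 0, 0], [0, 0, 0.33]],
    [[0, 0, 0], [0, 0, 0.43]],
    [[0, 0, 0], [0, 0, 0.51]],
  ],
)

```text
t: 17.13
tcp_pos: [0.5283, 0.2834, 0.342]
ee_rot: [-0.001, 0.106, 0.994, -0.001]
wrist_force: [-0.2, 0.8, -0.7]
width: 0.0613
grasp_force: 38.7
```

Request:
move_arm(
  commands=[
    [[0, 0, 0], [0, 0, 0]],
    [[0, 0, 0], [0, 0, 0]],
    [[0, 0, 0], [0, 0, 0]],
  ],
)

```text
t: 17.38
tcp_pos: [0.5287, 0.2833, 0.3429]
ee_rot: [-0.001, 0.103, 0.995, -0.0]
wrist_force: [0.0, -0.1, -0.5]
width: 0.0617
grasp_force: 38.7
```

```bash
python3 go.py 0.5295 0.283 0.24 78
```

```text
t 17.38 pos [0.5287 0.2833 0.3429] phi 78.2 w 0.0617 F [ 0.  -0.1 -0.5] g 38.7
shift [-0.001  -0.      0.1029] turn [-0.0009 -0.0012  0.0037] rows 2.5 0.0
```

Request:
move_arm(
  commands=[
    [[-0.001, 0, 0.02], [0, 0, 0]],
    [[-0.001, 0, 0.045], [0, 0, 0]],
    [[-0.001, 0, 0.07], [0, 0, 0]],
    [[-0.001, 0, 0.088], [0, 0, 0]],
    [[-0.001, 0, 0.1], [0, 0, 0]],
  ],
)

```text
t: 17.8
tcp_pos: [0.5291, 0.2825, 0.2409]
ee_rot: [-0.002, 0.103, 0.995, -0.001]
wrist_force: [1.1, -0.6, -0.3]
width: 0.0612
grasp_force: 38.7
```

Request:
move_arm(
  commands=[
    [[0, 0, 0.003], [0, 0, 0]],
    [[0, 0, 0.006], [0, 0, 0]],
    [[0, 0, 0.009], [0, 0, 0]],
    [[0, 0, 0.012], [0, 0, 0]],
    [[0, 0, 0.012], [0, 0, 0]],
  ],
)

```text
t: 18.22
tcp_pos: [0.5302, 0.283, 0.2321]
ee_rot: [0.0, 0.104, 0.995, 0.0]
wrist_force: [-0.2, 0.6, 0.1]
width: 0.0614
grasp_force: 38.7
```

Request:
move_arm(
  commands=[
    [[0, 0, 0.002], [0, 0, 0]],
    [[0, 0, 0.004], [0, 0, 0]],
    [[0, 0, 0.006], [0, 0, 0]],
    [[0, 0, 0.008], [0, 0, 0]],
    [[0, 0, 0.01], [0, 0, 0]],
  ],
)

```text
t: 18.63
tcp_pos: [0.5301, 0.2829, 0.2216]
ee_rot: [0.0, 0.104, 0.995, 0.0]
wrist_force: [-0.1, -0.4, -0.8]
width: 0.0614
grasp_force: 38.7
```

Request:
move_arm(
  commands=[
    [[0, 0, 0.001], [0, 0, 0]],
    [[0, 0, 0.001], [0, 0, 0]],
    [[0, 0, 0.001], [0, 0, 0]],
  ],
)

```text
t: 18.88
tcp_pos: [0.53, 0.2829, 0.2206]
ee_rot: [-0.0, 0.104, 0.995, -0.0]
wrist_force: [0.0, -0.3, 0.1]
width: 0.061
grasp_force: 38.7
```

Request:
move_arm(
  commands=[
    [[0, 0, 0.001], [0, 0, 0]],
    [[0, 0, 0.002], [0, 0, 0]],
    [[0, 0, 0.002], [0, 0, 0]],
  ],
)

```text
t: 19.13
tcp_pos: [0.53, 0.2829, 0.2185]
ee_rot: [-0.0, 0.104, 0.995, -0.0]
wrist_force: [0.6, -0.2, -0.5]
width: 0.0617
grasp_force: 38.7
```

Request:
move_arm(
  commands=[
    [[0, 0, 0.001], [0, 0, 0]],
    [[0, 0, 0.001], [0, 0, 0]],
    [[0, 0, 0.001], [0, 0, 0]],
  ],
)

```text
t: 19.38
tcp_pos: [0.5301, 0.2829, 0.218]
ee_rot: [0.0, 0.104, 0.995, 0.0]
wrist_force: [-0.2, -0.4, 1.5]
width: 0.0612
grasp_force: 40.0
```

Request:
move_arm(
  commands=[
    [[0, 0, 0.001], [0, 0, 0]],
    [[0, 0, 0.001], [0, 0, 0]],
    [[0, 0, 0.001], [0, 0, 0]],
  ],
)

```text
t: 19.63
tcp_pos: [0.5301, 0.2829, 0.2178]
ee_rot: [0.0, 0.104, 0.995, 0.0]
wrist_force: [-1.8, -0.7, 6.3]
width: 0.0612
grasp_force: 42.0
```

The noon cup seats at 0.2178, exactly where expected. Releasing it and moving to the morning cup.

Request:
move_arm(
  commands=[
    [[0, 0, -0.001], [0, 0, 0]],
    [[0, 0, -0.001], [0, 0, 0]],
    [[0, 0, -0.001], [0, 0, 0]],
    [[0, 0, -0.001], [0, 0, 0]],
    [[0, 0, -0.001], [0, 0, 0]],
  ],
  claw=0.8,
)

```text
t: 20.05
tcp_pos: [0.53, 0.2829, 0.2173]
ee_rot: [-0.0, 0.104, 0.995, -0.0]
wrist_force: [0.4, -0.1, -0.3]
width: 0.0772
grasp_force: 0.0
```

Request:
move_arm(
  commands=[
    [[0, 0, -0.01], [0, 0, 0]],
    [[0, 0, -0.03], [0, 0, 0]],
    [[0, 0, -0.055], [0, 0, 0]],
    [[0, 0, -0.08], [0, 0, 0]],
    [[0, 0, -0.1], [0, 0, 0]],
  ],
)

```text
t: 20.47
tcp_pos: [0.5303, 0.283, 0.3204]
ee_rot: [0.001, 0.104, 0.995, 0.001]
wrist_force: [2.3, 0.6, -0.0]
width: 0.0766
grasp_force: 0.0
```

```bash
python3 go.py 0.426 -0.1125 0.31 78
```

```text
t 20.47 pos [0.5303 0.283  0.3204] phi 78.1 w 0.0766 F [ 2.3  0.6 -0. ] g 0.0
shift [ 0.0204 -0.4085  0.0098] turn [0.0013 0.0016 0.0016] rows 9.8 0.0
```

Request:
move_arm(
  commands=[
    [[0.001, -0.022, 0], [0, 0, 0]],
    [[0.003, -0.055, 0], [0, 0, 0]],
    [[0.005, -0.092, 0], [0, 0, 0]],
    [[0.007, -0.13, 0], [0, 0, 0]],
    [[0.009, -0.168, 0], [0, 0, 0]],
  ],
  claw=1,
)

```text
t: 20.88
tcp_pos: [0.4859, 0.1192, 0.3185]
ee_rot: [0.001, 0.103, 0.995, 0.0]
wrist_force: [0.7, -0.9, -0.1]
width: 0.0853
grasp_force: 0.0
```

Request:
move_arm(
  commands=[
    [[0.002, -0.038, 0], [0, 0, 0]],
    [[0.004, -0.076, 0], [0, 0, 0]],
    [[0.006, -0.114, 0], [0, 0, 0]],
    [[0.008, -0.15, 0], [0, 0, 0]],
    [[0.009, -0.182, 0], [0, 0, 0]],
  ],
)

```text
t: 21.3
tcp_pos: [0.4392, -0.0577, 0.3186]
ee_rot: [0.001, 0.104, 0.995, -0.0]
wrist_force: [0.8, 0.0, 0.8]
width: 0.0856
grasp_force: 0.0
```

Request:
move_arm(
  commands=[
    [[0.001, -0.028, 0], [0, 0, 0]],
    [[0.002, -0.048, 0], [0, 0, 0]],
    [[0.002, -0.0585, 0], [0, 0, 0]],
    [[0.002, -0.0585, 0], [0, 0, 0]],
    [[0.002, -0.0585, 0], [0, 0, 0]],
  ],
)

```text
t: 21.72
tcp_pos: [0.4264, -0.1126, 0.3181]
ee_rot: [0.0, 0.104, 0.995, 0.0]
wrist_force: [0.3, 0.5, 0.6]
width: 0.0856
grasp_force: 0.0
```

```bash
python3 go.py 0.426 -0.1125 0.178 78;  python3 - <<'E'
from h import *
from m2 import circ
I={}
for n in M:
    I[n]=read_camera(n); cv2.imwrite(f'pics/{n}3.png',I[n][:,:,::-1])
    o=circ(n,I[n],(.530,.283),.074,.0297); print(n,o[0].round(4),o[1].round(4),o[2].round(5),o[3])
r=lambda i,x,y,w,h,k:cv2.resize(i[y:y+h,x:x+w,::-1],None,fx=k,fy=k,interpolation=2)
cv2.imwrite('pics/v3.png',np.hstack([r(I['top'],165,165,135,135,2.9),r(I['scene'],215,100,135,135,2.9)]))
E
```

```text
t 21.72 pos [ 0.4264 -0.1126  0.3181] phi 78.0 w 0.0856 F [0.3 0.5 0.6] g 0.0
shift [ 0.0005 -0.      0.1401] turn [0.0006 0.0007 0.0007] rows 3.4 0.0
scene [0.529  0.2852] 0.0293 0.00075 136
top [0.5303 0.2844] 0.0289 0.00036 156
```

View pics/v3.png

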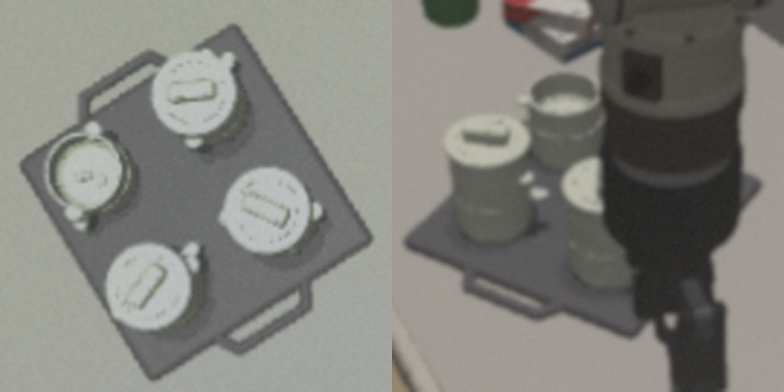

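The noon cup is nested straight, its rim at (88,170) in the left panel. Gripping the morning cup.

Request:
move_arm(
  commands=[
    [[0, 0, 0.03], [0, 0, 0]],
    [[0, 0, 0.06], [0, 0, 0]],
    [[0, 0, 0.09], [0, 0, 0]],
    [[0, 0, 0.118], [0, 0, 0]],
    [[0, 0, 0.138], [0, 0, 0]],
  ],
)

```text
t: 22.23
tcp_pos: [0.4258, -0.111, 0.1776]
ee_rot: [-0.001, 0.102, 0.995, 0.0]
wrist_force: [-0.3, -0.3, 0.3]
width: 0.0854
grasp_force: 0.0
```

Request:
move_arm(
  commands=[
    [[0, 0, 0], [0, 0, 0]],
    [[0, 0, 0], [0, 0, 0]],
    [[0, 0, 0], [0, 0, 0]],
    [[0, 0, 0], [0, 0, 0]],
    [[0, 0, 0], [0, 0, 0]],
  ],
  claw=-1,
  force=35,
)

```text
t: 22.65
tcp_pos: [0.4272, -0.1127, 0.1812]
ee_rot: [0.002, 0.103, 0.995, -0.0]
wrist_force: [0.9, -0.4, 0.2]
width: 0.0621
grasp_force: 38.2
```

Request:
move_arm(
  commands=[
    [[0, 0, 0], [0, 0, 0]],
    [[0, 0, 0], [0, 0, 0]],
    [[0, 0, 0], [0, 0, 0]],
    [[0, 0, 0], [0, 0, 0]],
    [[0, 0, 0], [0, 0, 0]],
  ],
)

```text
t: 23.07
tcp_pos: [0.4262, -0.1127, 0.1798]
ee_rot: [0.0, 0.104, 0.995, -0.0]
wrist_force: [-0.5, -0.2, 0.5]
width: 0.0619
grasp_force: 38.2
```

Request:
move_arm(
  commands=[
    [[0, 0, -0.008], [0, 0, 0]],
    [[0, 0, -0.02], [0, 0, 0]],
    [[0, 0, -0.035], [0, 0, 0]],
    [[0, 0, -0.052], [0, 0, 0]],
    [[0, 0, -0.07], [0, 0, 0]],
  ],
)

```text
t: 23.48
tcp_pos: [0.4259, -0.1126, 0.2506]
ee_rot: [-0.0, 0.104, 0.995, 0.0]
wrist_force: [0.1, 0.6, -0.1]
width: 0.0624
grasp_force: 38.3
```

Request:
move_arm(
  commands=[
    [[0, 0, -0.02], [0, 0, 0]],
    [[0, 0, -0.042], [0, 0, 0]],
    [[0, 0, -0.062], [0, 0, 0]],
    [[0, 0, -0.085], [0, 0, 0]],
    [[0, 0, -0.1], [0, 0, 0]],
  ],
)

```text
t: 23.9
tcp_pos: [0.4263, -0.1127, 0.3524]
ee_rot: [0.001, 0.104, 0.995, -0.0]
wrist_force: [0.4, 0.3, -1.4]
width: 0.0623
grasp_force: 38.3
```

```bash
python3 go.py 0.53 0.283 0.348 78
```

```text
t 23.9 pos [ 0.4263 -0.1127  0.3524] phi 78.1 w 0.0623 F [ 0.4  0.3 -1.4] g 38.3
shift [-0.0198  0.4086  0.0044] turn [-0.0002  0.0027  0.0015] rows 9.8 0.0
```

Request:
move_arm(
  commands=[
    [[0, 0.008, 0], [0, 0, 0]],
    [[-0.001, 0.024, 0], [0, 0, 0]],
    [[-0.002, 0.046, 0], [0, 0, 0]],
    [[-0.003, 0.073, 0], [0, 0, 0]],
    [[-0.005, 0.102, 0], [0, 0, 0]],
  ],
)

```text
t: 24.32
tcp_pos: [0.4517, -0.0129, 0.349]
ee_rot: [-0.001, 0.104, 0.995, -0.0]
wrist_force: [0.9, -0.1, 0.1]
width: 0.0621
grasp_force: 38.3
```

Request:
move_arm(
  commands=[
    [[-0.001, 0.03, 0], [0, 0, 0]],
    [[-0.003, 0.061, 0], [0, 0, 0]],
    [[-0.004, 0.092, 0], [0, 0, 0]],
    [[-0.006, 0.123, 0], [0, 0, 0]],
    [[-0.007, 0.152, 0], [0, 0, 0]],
  ],
)

```text
t: 24.73
tcp_pos: [0.4901, 0.1355, 0.3488]
ee_rot: [-0.001, 0.103, 0.995, -0.0]
wrist_force: [0.1, 0.8, -0.4]
width: 0.0622
grasp_force: 38.3
```

Request:
move_arm(
  commands=[
    [[-0.001, 0.03, 0], [0, 0, 0]],
    [[-0.003, 0.06, 0], [0, 0, 0]],
    [[-0.004, 0.088, 0], [0, 0, 0]],
    [[-0.006, 0.112, 0], [0, 0, 0]],
    [[-0.007, 0.132, 0], [0, 0, 0]],
  ],
)

```text
t: 25.15
tcp_pos: [0.5241, 0.2634, 0.3484]
ee_rot: [-0.001, 0.103, 0.995, -0.0]
wrist_force: [0.2, -0.1, -0.0]
width: 0.0621
grasp_force: 38.3
```

Request:
move_arm(
  commands=[
    [[-0.001, 0.014, 0], [0, 0, 0]],
    [[-0.001, 0.0225, 0], [0, 0, 0]],
    [[-0.001, 0.0225, 0], [0, 0, 0]],
    [[-0.001, 0.0225, 0], [0, 0, 0]],
    [[-0.001, 0.0225, 0], [0, 0, 0]],
  ],
)

```text
t: 25.57
tcp_pos: [0.5297, 0.2822, 0.3493]
ee_rot: [-0.0, 0.104, 0.995, -0.0]
wrist_force: [-0.0, -0.3, -1.1]
width: 0.0623
grasp_force: 38.3
```

```bash
python3 go.py 0.53 0.283 0.26 78
```

```text
t 25.57 pos [0.5297 0.2822 0.3493] phi 78.1 w 0.0623 F [-0.  -0.3 -1.1] g 38.3
shift [-0.0002  0.0009  0.0893] turn [-0.0011 -0.0009  0.001 ] rows 2.1 0.0
```

Request:
move_arm(
  commands=[
    [[0, 0.001, 0.02], [0, 0, 0]],
    [[0, 0.001, 0.042], [0, 0, 0]],
    [[0, 0.001, 0.062], [0, 0, 0]],
    [[0, 0.001, 0.078], [0, 0, 0]],
    [[0, 0.001, 0.088], [0, 0, 0]],
  ],
)

```text
t: 25.98
tcp_pos: [0.5296, 0.2823, 0.2599]
ee_rot: [-0.001, 0.105, 0.995, -0.001]
wrist_force: [-0.2, -0.8, 0.3]
width: 0.0623
grasp_force: 38.3
```

Request:
move_arm(
  commands=[
    [[0, 0, 0.003], [0, 0, 0]],
    [[0, 0, 0.006], [0, 0, 0]],
    [[0, 0, 0.009], [0, 0, 0]],
    [[0, 0, 0.011], [0, 0, 0]],
    [[0, 0, 0.011], [0, 0, 0]],
  ],
)

```text
t: 26.4
tcp_pos: [0.5305, 0.2839, 0.2512]
ee_rot: [0.0, 0.104, 0.995, 0.0]
wrist_force: [0.0, -0.2, -0.2]
width: 0.0621
grasp_force: 38.3
```

Request:
move_arm(
  commands=[
    [[0, 0, 0.002], [0, 0, 0]],
    [[0, 0, 0.004], [0, 0, 0]],
    [[0, 0, 0.006], [0, 0, 0]],
    [[0, 0, 0.008], [0, 0, 0]],
    [[0, 0, 0.009], [0, 0, 0]],
  ],
)

```text
t: 26.82
tcp_pos: [0.5302, 0.2839, 0.2416]
ee_rot: [0.0, 0.104, 0.995, -0.0]
wrist_force: [-0.6, -0.1, 5.4]
width: 0.0623
grasp_force: 41.3
```

Request:
move_arm(
  commands=[
    [[0, 0, 0.001], [0, 0, 0]],
    [[0, 0, 0.002], [0, 0, 0]],
    [[0, 0, 0.002], [0, 0, 0]],
  ],
)

```text
t: 27.07
tcp_pos: [0.5304, 0.2838, 0.2414]
ee_rot: [0.001, 0.104, 0.995, -0.0]
wrist_force: [-2.0, -1.5, 9.8]
width: 0.0623
grasp_force: 42.9
```

Request:
move_arm(
  commands=[
    [[0, 0, 0.001], [0, 0, 0]],
    [[0, 0, 0.001], [0, 0, 0]],
    [[0, 0, 0.001], [0, 0, 0]],
  ],
)

```text
t: 27.32
tcp_pos: [0.5304, 0.2837, 0.2413]
ee_rot: [0.001, 0.104, 0.995, 0.0]
wrist_force: [-4.3, -1.9, 12.5]
width: 0.0625
grasp_force: 44.7
```

Contact came 3.7 mm early (0.2415 against 0.2378). I'll look before going on.

```bash
python3 - <<'E'
from h import *
I={}
for n in M:
    I[n]=read_camera(n); cv2.imwrite(f'pics/{n}4.png',I[n][:,:,::-1])
r=lambda i,x,y,w,h,k:cv2.resize(i[y:y+h,x:x+w,::-1],None,fx=k,fy=k,interpolation=2)
cv2.imwrite('pics/v4.png',np.hstack([r(I['scene'],240,100,60,70,7),r(I['top'],165,190,60,70,5.5*7/5.5)[:490]]))
print(state()['ft_torque'])
E
```

```text
[-0.9093375   0.81307994 -0.03998404]
```

View pics/v4.png

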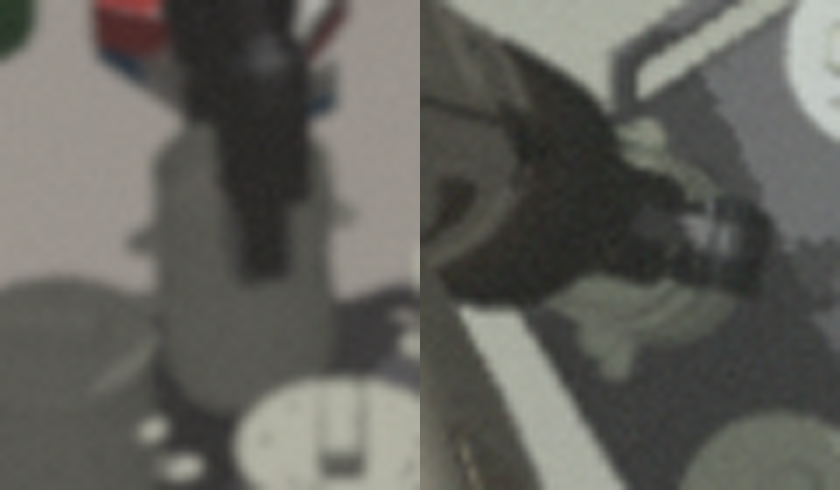

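The picture shows the morning cup straight and centred over the noon cup. The fingertips, about 167.5 mm ahead of the TCP, would be at 0.074, exactly the height of noon's rim. So the fingers are most likely resting on that rim, and the cup itself is free. I'll take the load off, release, and let it settle the last 3 to 4 mm.

Request:
move_arm(
  commands=[
    [[0, 0, -0.001], [0, 0, 0]],
    [[0, 0, -0.003], [0, 0, 0]],
    [[0, 0, -0.003], [0, 0, 0]],
  ],
)

```text
t: 27.67
tcp_pos: [0.5305, 0.284, 0.2423]
ee_rot: [0.0, 0.104, 0.995, 0.0]
wrist_force: [-0.6, 0.5, -0.1]
width: 0.0625
grasp_force: 38.3
```

Request:
move_arm(
  commands=[
    [[0, 0, 0], [0, 0, 0]],
    [[0, 0, 0], [0, 0, 0]],
    [[0, 0, 0], [0, 0, 0]],
    [[0, 0, 0], [0, 0, 0]],
    [[0, 0, 0], [0, 0, 0]],
  ],
  claw=0.8,
)

```text
t: 28.08
tcp_pos: [0.5302, 0.2839, 0.2414]
ee_rot: [-0.0, 0.104, 0.995, -0.0]
wrist_force: [-0.4, -0.6, -0.4]
width: 0.0768
grasp_force: 0.0
```

Request:
move_arm(
  commands=[
    [[0, 0, -0.01], [0, 0, 0]],
    [[0, 0, -0.03], [0, 0, 0]],
    [[0, 0, -0.05], [0, 0, 0]],
    [[0, 0, -0.07], [0, 0, 0]],
    [[0, 0, -0.085], [0, 0, 0]],
  ],
)

```text
t: 28.5
tcp_pos: [0.5305, 0.2841, 0.3294]
ee_rot: [0.001, 0.104, 0.995, 0.001]
wrist_force: [0.0, 0.3, 0.5]
width: 0.0767
grasp_force: 0.0
```

```bash
python3 go.py 0.548 -0.2515 0.31 78
```

```text
t 28.5 pos [0.5305 0.2841 0.3294] phi 78.1 w 0.0767 F [0.  0.3 0.5] g 0.0
shift [-0.1275 -0.5205  0.0188] turn [0.0017 0.002  0.0016] rows 12.9 0.0
```

Moving to the lid, turning to 138°, with a look at the stack on the way.

Request:
move_arm(
  commands=[
    [[-0.005, -0.022, 0], [0, 0, 0]],
    [[-0.013, -0.055, 0], [0, 0, 0]],
    [[-0.022, -0.092, 0], [0, 0, 0]],
    [[-0.032, -0.13, 0], [0, 0, 0]],
    [[-0.041, -0.167, 0], [0, 0, 0]],
  ],
  claw=1,
)

```text
t: 28.92
tcp_pos: [0.5358, 0.1107, 0.3277]
ee_rot: [0.001, 0.103, 0.995, 0.0]
wrist_force: [0.2, -0.2, -0.3]
width: 0.0857
grasp_force: 0.0
```

Request:
move_arm(
  commands=[
    [[-0.009, -0.038, 0], [0, 0, 0]],
    [[-0.018, -0.076, 0], [0, 0, 0]],
    [[-0.028, -0.113, 0], [0, 0, 0]],
    [[-0.037, -0.15, 0], [0, 0, 0]],
    [[-0.046, -0.187, 0], [0, 0, 0]],
  ],
)

```text
t: 29.33
tcp_pos: [0.5422, -0.0823, 0.3278]
ee_rot: [0.001, 0.104, 0.995, 0.0]
wrist_force: [-0.4, 0.1, -0.5]
width: 0.0855
grasp_force: 0.0
```

Request:
move_arm(
  commands=[
    [[-0.009, -0.037, 0], [0, 0, 0]],
    [[-0.018, -0.073, 0], [0, 0, 0]],
    [[-0.026, -0.108, 0.006], [0, 0, 0]],
    [[-0.033, -0.138, 0.012], [0, 0, 0]],
    [[-0.0405, -0.1665, 0.018], [0, 0, 0]],
  ],
)

```text
t: 29.75
tcp_pos: [0.5473, -0.2539, 0.3096]
ee_rot: [0.001, 0.104, 0.995, -0.0]
wrist_force: [0.0, 0.2, -0.2]
width: 0.0852
grasp_force: 0.0
```

Request:
move_arm(
  commands=[
    [[0, 0, 0], [0, 0, -0.11]],
    [[0, 0, 0], [0, 0, -0.22]],
    [[0, 0, 0], [0, 0, -0.33]],
    [[0, 0, 0], [0, 0, -0.44]],
    [[0, 0, 0], [0, 0, -0.54]],
  ],
)

```text
t: 30.17
tcp_pos: [0.5476, -0.252, 0.3095]
ee_rot: [0.0, -0.168, 0.986, -0.0]
wrist_force: [0.7, -0.4, -0.3]
width: 0.0858
grasp_force: 0.0
```

Request:
move_arm(
  commands=[
    [[0, 0, 0], [0, 0, -0.11]],
    [[0, 0, 0], [0, 0, -0.22]],
    [[0, 0, 0], [0, 0, -0.33]],
    [[0, 0, 0], [0, 0, -0.43]],
    [[0, 0, 0], [0, 0, -0.505]],
  ],
)

```text
t: 30.58
tcp_pos: [0.5477, -0.2517, 0.3096]
ee_rot: [0.0, -0.409, 0.913, -0.0]
wrist_force: [-0.4, -0.1, 0.4]
width: 0.0858
grasp_force: 0.0
```

```bash
python3 go.py 0.548 -0.2515 0.176 138;  python3 - <<'E'
from h import *
from m2 import circ
I={}
for n in M:
    I[n]=read_camera(n); cv2.imwrite(f'pics/{n}5.png',I[n][:,:,::-1])
    for z in(.092,.096):
        o=circ(n,I[n],(.530,.284),z,.0297); print(n,z,o[0].round(4),o[1].round(4),o[2].round(5),o[3])
r=lambda i,x,y,w,h,k:cv2.resize(i[y:y+h,x:x+w,::-1],None,fx=k,fy=k,interpolation=2)
cv2.imwrite('pics/v5.png',np.hstack([r(I['top'],170,200,56,70,7),r(I['scene'],240,90,56,70,7)]))
E
```

```text
t 30.58 pos [ 0.5477 -0.2517  0.3096] phi 138.2 w 0.0858 F [-0.4 -0.1  0.4] g 0.0
shift [-0.0003  0.      0.1336] turn [-0.0007  0.0002  0.0041] rows 3.2 0.0
scene 0.092 [0.531  0.2843] 0.0302 0.0005 100
scene 0.096 [0.5288 0.2788] 0.0301 0.00046 102
top 0.092 [0.5328 0.2855] 0.0292 0.00031 154
top 0.096 [0.5322 0.2843] 0.0291 0.00039 154
```

View pics/v5.png

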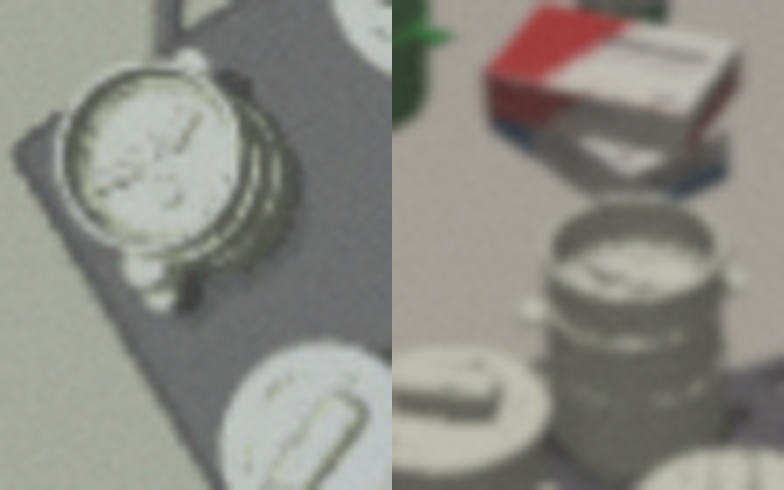

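The morning cup is home: both views agree on a rim height of 0.092, with its rim at (155,160) in the left panel. Now the lid. The fingertips must stay above its flange, so TCP goes to about 0.187.

Request:
move_arm(
  commands=[
    [[0, 0, 0.03], [0, 0, 0]],
    [[0, 0, 0.06], [0, 0, 0]],
    [[0, 0, 0.085], [0, 0, 0]],
    [[0, 0, 0.105], [0, 0, 0]],
    [[0, 0, 0.115], [0, 0, 0]],
  ],
)

```text
t: 31.1
tcp_pos: [0.5466, -0.2512, 0.191]
ee_rot: [-0.002, -0.406, 0.914, 0.002]
wrist_force: [-0.7, -0.0, -0.5]
width: 0.0852
grasp_force: 0.0
```

Request:
move_arm(
  commands=[
    [[0, 0, 0.003], [0, 0, 0]],
    [[0, 0, 0.006], [0, 0, 0]],
    [[0, 0, 0.007], [0, 0, 0]],
    [[0, 0, 0.007], [0, 0, 0]],
    [[0, 0, 0.007], [0, 0, 0]],
  ],
)

```text
t: 31.52
tcp_pos: [0.5483, -0.252, 0.1881]
ee_rot: [0.001, -0.406, 0.914, -0.001]
wrist_force: [0.3, -0.7, -0.4]
width: 0.085
grasp_force: 0.0
```

Request:
move_arm(
  commands=[
    [[0, 0, 0], [0, 0, 0]],
    [[0, 0, 0], [0, 0, 0]],
    [[0, 0, 0], [0, 0, 0]],
    [[0, 0, 0], [0, 0, 0]],
    [[0, 0, 0], [0, 0, 0]],
  ],
  claw=-1,
  force=40,
)

```text
t: 31.93
tcp_pos: [0.5476, -0.2517, 0.1868]
ee_rot: [0.0, -0.406, 0.914, -0.0]
wrist_force: [-0.2, 0.1, -0.2]
width: 0.0258
grasp_force: 0.0
```

Request:
move_arm(
  commands=[
    [[0, 0, 0], [0, 0, 0]],
    [[0, 0, 0], [0, 0, 0]],
    [[0, 0, 0], [0, 0, 0]],
    [[0, 0, 0], [0, 0, 0]],
    [[0, 0, 0], [0, 0, 0]],
  ],
)

```text
t: 32.35
tcp_pos: [0.5478, -0.2518, 0.1869]
ee_rot: [0.0, -0.406, 0.914, -0.0]
wrist_force: [-0.7, 0.1, 2.5]
width: 0.0129
grasp_force: 40.7
```

Request:
move_arm(
  commands=[
    [[0, 0, 0], [0, 0, 0]],
    [[0, 0, 0], [0, 0, 0]],
    [[0, 0, 0], [0, 0, 0]],
    [[0, 0, 0], [0, 0, 0]],
    [[0, 0, 0], [0, 0, 0]],
  ],
)

```text
t: 32.77
tcp_pos: [0.5478, -0.2517, 0.1869]
ee_rot: [0.0, -0.406, 0.914, -0.0]
wrist_force: [-0.5, -0.0, 2.4]
width: 0.0125
grasp_force: 40.8
```

Request:
move_arm(
  commands=[
    [[0, 0, -0.005], [0, 0, 0]],
    [[0, 0, -0.012], [0, 0, 0]],
    [[0, 0, -0.022], [0, 0, 0]],
    [[0, 0, -0.035], [0, 0, 0]],
    [[0, 0, -0.05], [0, 0, 0]],
  ],
)

```text
t: 33.18
tcp_pos: [0.5474, -0.2516, 0.2373]
ee_rot: [-0.0, -0.406, 0.914, 0.0]
wrist_force: [0.2, 0.2, -0.5]
width: 0.0129
grasp_force: 40.6
```

Request:
move_arm(
  commands=[
    [[0, 0, -0.018], [0, 0, 0]],
    [[0, 0, -0.04], [0, 0, 0]],
    [[0, 0, -0.065], [0, 0, 0]],
    [[0, 0, -0.085], [0, 0, 0]],
    [[0, 0, -0.1], [0, 0, 0]],
  ],
)

```text
t: 33.6
tcp_pos: [0.5478, -0.2518, 0.3401]
ee_rot: [0.001, -0.406, 0.914, -0.001]
wrist_force: [0.7, 0.3, 1.0]
width: 0.0125
grasp_force: 40.6
```

Request:
move_arm(
  commands=[
    [[0, 0, 0], [0, 0, 0]],
    [[0, 0, 0], [0, 0, 0]],
    [[0, 0, 0], [0, 0, 0]],
  ],
)

```text
t: 33.85
tcp_pos: [0.5473, -0.2515, 0.336]
ee_rot: [-0.0, -0.406, 0.914, 0.0]
wrist_force: [0.5, 0.4, 0.4]
width: 0.0125
grasp_force: 40.6
```

```bash
python3 go.py 0.531 0.284 0.34 138;  python3 - <<'E'
from h import *
I={}
for n in M:
    I[n]=read_camera(n); cv2.imwrite(f'pics/{n}6.png',I[n][:,:,::-1])
r=lambda i,x,y,w,h,k:cv2.resize(i[y:y+h,x:x+w,::-1],None,fx=k,fy=k,interpolation=2)
u=proj('scene',[[.548,-.2515,.16]])[0].astype(int); v=proj('top',[[.548,-.2515,.16]])[0].astype(int); print(u,v)
cv2.imwrite('pics/v6.png',np.hstack([r(I['top'],v[0]-40,v[1]-45,80,90,5),r(I['scene'],u[0]-40,u[1]-45,80,90,5)]))
E
```

```text
t 33.85 pos [ 0.5473 -0.2515  0.336 ] phi 138.0 w 0.0125 F [0.5 0.4 0.4] g 40.6
shift [-0.3869  0.3706 -0.0037] turn [ 0.0012 -0.0004 -0.0005] rows 12.8 0.0
[414 253] [436 211]
```

View pics/v6.png

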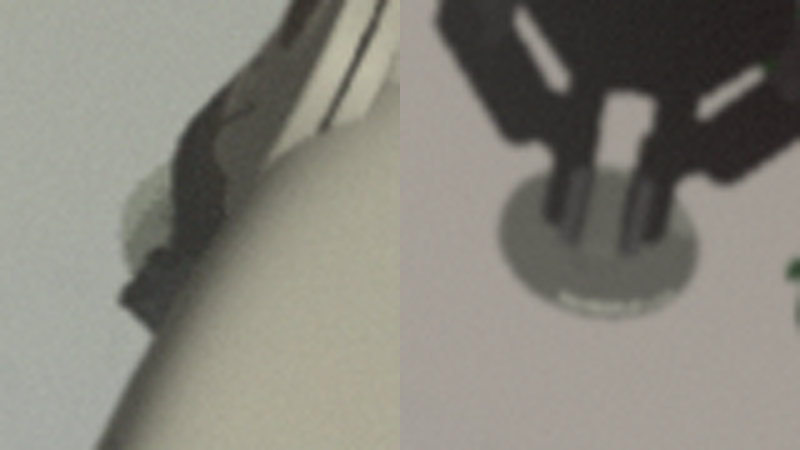

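The lid is held level, at (600,240) in the right panel. At this height the gripper clears the sets, so it needs no turn. Carrying it to the stack.

Request:
move_arm(
  commands=[
    [[-0.006, 0.0057, 0], [0, 0, 0]],
    [[-0.018, 0.0172, 0], [0, 0, 0]],
    [[-0.034, 0.0326, 0], [0, 0, 0]],
    [[-0.052, 0.0498, 0], [0, 0, 0]],
    [[-0.071, 0.068, 0], [0, 0, 0]],
  ],
)

```text
t: 34.37
tcp_pos: [0.5442, -0.1523, 0.3356]
ee_rot: [-0.001, -0.406, 0.914, 0.001]
wrist_force: [0.3, 1.1, 0.3]
width: 0.0128
grasp_force: 40.6
```

Request:
move_arm(
  commands=[
    [[-0.02, 0.0192, 0], [0, 0, 0]],
    [[-0.04, 0.0383, 0], [0, 0, 0]],
    [[-0.06, 0.0575, 0], [0, 0, 0]],
    [[-0.08, 0.0766, 0], [0, 0, 0]],
    [[-0.1, 0.0958, 0], [0, 0, 0]],
  ],
)

```text
t: 34.78
tcp_pos: [0.5398, -0.0132, 0.3358]
ee_rot: [-0.001, -0.407, 0.914, 0.001]
wrist_force: [1.1, 0.6, -0.1]
width: 0.0125
grasp_force: 40.6
```

Request:
move_arm(
  commands=[
    [[-0.02, 0.0192, 0], [0, 0, 0]],
    [[-0.04, 0.0383, 0], [0, 0, 0]],
    [[-0.06, 0.0575, 0], [0, 0, 0]],
    [[-0.08, 0.0766, 0], [0, 0, 0]],
    [[-0.1, 0.0958, 0], [0, 0, 0]],
  ],
)

```text
t: 35.2
tcp_pos: [0.5355, 0.1252, 0.3358]
ee_rot: [-0.001, -0.407, 0.914, 0.0]
wrist_force: [-0.3, -0.2, -0.0]
width: 0.0128
grasp_force: 40.6
```

Request:
move_arm(
  commands=[
    [[-0.02, 0.0192, 0], [0, 0, 0]],
    [[-0.04, 0.0383, 0], [0, 0, 0]],
    [[-0.06, 0.0575, 0], [0, 0, 0]],
    [[-0.077, 0.0738, 0], [0, 0, 0]],
    [[-0.09, 0.0862, 0], [0, 0, 0]],
  ],
)

```text
t: 35.62
tcp_pos: [0.5315, 0.2504, 0.3356]
ee_rot: [-0.001, -0.407, 0.913, 0.0]
wrist_force: [-0.3, 0.2, 0.4]
width: 0.0124
grasp_force: 40.6
```

Request:
move_arm(
  commands=[
    [[-0.014, 0.0134, 0], [0, 0, 0]],
    [[-0.022, 0.021, 0], [0, 0, 0]],
    [[-0.026, 0.0248, 0], [0, 0, 0]],
    [[-0.026, 0.0248, 0], [0, 0, 0]],
    [[-0.026, 0.0248, 0], [0, 0, 0]],
  ],
)

```text
t: 36.03
tcp_pos: [0.5313, 0.2836, 0.3363]
ee_rot: [-0.001, -0.406, 0.914, -0.0]
wrist_force: [0.2, -0.6, -0.3]
width: 0.0125
grasp_force: 40.6
```

Request:
move_arm(
  commands=[
    [[0, 0, 0], [0, 0, 0]],
    [[0, 0, 0], [0, 0, 0]],
    [[0, 0, 0], [0, 0, 0]],
  ],
)

```text
t: 36.28
tcp_pos: [0.5317, 0.283, 0.3369]
ee_rot: [0.0, -0.406, 0.914, -0.0]
wrist_force: [-0.1, 0.2, 0.6]
width: 0.0125
grasp_force: 40.6
```

```bash
python3 go.py 0.531 0.284 0.29 138
```

```text
t 36.28 pos [0.5317 0.283  0.3369] phi 137.9 w 0.0125 F [-0.1  0.2  0.6] g 40.6
shift [-0.0003  0.0012  0.0469] turn [-0.0002  0.     -0.002 ] rows 1.1 0.0
```

Request:
move_arm(
  commands=[
    [[0, 0.001, 0.01], [0, 0, 0]],
    [[0, 0.001, 0.022], [0, 0, 0]],
    [[0, 0.001, 0.034], [0, 0, 0]],
    [[0, 0.001, 0.044], [0, 0, 0]],
    [[0, 0.001, 0.05], [0, 0, 0]],
  ],
)

```text
t: 36.7
tcp_pos: [0.5303, 0.2841, 0.2847]
ee_rot: [-0.001, -0.406, 0.914, -0.0]
wrist_force: [0.2, 0.4, -0.7]
width: 0.0127
grasp_force: 40.6
```

Request:
move_arm(
  commands=[
    [[0, 0, 0.002], [0, 0, 0]],
    [[0, 0, 0.005], [0, 0, 0]],
    [[0, 0, 0.008], [0, 0, 0]],
    [[0, 0, 0.01], [0, 0, 0]],
    [[0, 0, 0.01], [0, 0, 0]],
  ],
)

```text
t: 37.12
tcp_pos: [0.5308, 0.2846, 0.2766]
ee_rot: [0.0, -0.407, 0.914, 0.0]
wrist_force: [-0.4, -0.3, -0.9]
width: 0.0129
grasp_force: 40.6
```

Request:
move_arm(
  commands=[
    [[0, 0, 0.001], [0, 0, 0]],
    [[0, 0, 0.002], [0, 0, 0]],
    [[0, 0, 0.003], [0, 0, 0]],
    [[0, 0, 0.003], [0, 0, 0]],
  ],
)

```text
t: 37.45
tcp_pos: [0.5307, 0.2846, 0.2736]
ee_rot: [-0.0, -0.407, 0.914, 0.0]
wrist_force: [-0.1, 0.1, 0.5]
width: 0.0131
grasp_force: 40.6
```

Request:
move_arm(
  commands=[
    [[0, 0, 0.001], [0, 0, 0]],
    [[0, 0, 0.001], [0, 0, 0]],
    [[0, 0, 0.001], [0, 0, 0]],
  ],
)

```text
t: 37.7
tcp_pos: [0.5307, 0.2845, 0.2727]
ee_rot: [-0.0, -0.406, 0.914, -0.0]
wrist_force: [0.4, 0.4, 0.6]
width: 0.0127
grasp_force: 40.6
```

Request:
move_arm(
  commands=[
    [[0, 0, 0.001], [0, 0, 0]],
    [[0, 0, 0.001], [0, 0, 0]],
    [[0, 0, 0.001], [0, 0, 0]],
  ],
)

```text
t: 37.95
tcp_pos: [0.5309, 0.2846, 0.2719]
ee_rot: [0.0, -0.406, 0.914, -0.0]
wrist_force: [1.1, -0.7, 0.7]
width: 0.0128
grasp_force: 40.6
```

Request:
move_arm(
  commands=[
    [[0, 0, 0.001], [0, 0, 0]],
    [[0, 0, 0.001], [0, 0, 0]],
    [[0, 0, 0.001], [0, 0, 0]],
  ],
)

```text
t: 38.2
tcp_pos: [0.5309, 0.2846, 0.2718]
ee_rot: [0.001, -0.406, 0.914, -0.0]
wrist_force: [-1.5, -0.7, 4.8]
width: 0.0128
grasp_force: 41.2
```

Request:
move_arm(
  commands=[
    [[0, 0, 0.001], [0, 0, 0]],
    [[0, 0, 0.001], [0, 0, 0]],
    [[0, 0, 0.001], [0, 0, 0]],
  ],
)

```text
t: 38.45
tcp_pos: [0.5309, 0.2846, 0.2718]
ee_rot: [0.001, -0.406, 0.914, 0.0]
wrist_force: [-2.8, -1.4, 9.0]
width: 0.0127
grasp_force: 41.7
```

The lid seats at 0.2718 against 0.2719 expected, so the whole stack is home. I'll unload, release and withdraw.

Request:
move_arm(
  commands=[
    [[0, 0, -0.001], [0, 0, 0]],
    [[0, 0, -0.002], [0, 0, 0]],
    [[0, 0, -0.002], [0, 0, 0]],
  ],
)

```text
t: 38.7
tcp_pos: [0.5308, 0.2845, 0.2719]
ee_rot: [0.0, -0.406, 0.914, -0.0]
wrist_force: [-0.4, 0.1, 3.3]
width: 0.0129
grasp_force: 40.9
```

Request:
move_arm(
  commands=[
    [[0, 0, 0], [0, 0, 0]],
    [[0, 0, 0], [0, 0, 0]],
    [[0, 0, 0], [0, 0, 0]],
    [[0, 0, 0], [0, 0, 0]],
    [[0, 0, 0], [0, 0, 0]],
  ],
  claw=0.2,
)

```text
t: 39.12
tcp_pos: [0.5307, 0.2846, 0.2714]
ee_rot: [-0.0, -0.406, 0.914, 0.0]
wrist_force: [-0.8, 1.0, 0.6]
width: 0.051
grasp_force: 0.0
```

Request:
move_arm(
  commands=[
    [[0, 0, -0.01], [0, 0, 0]],
    [[0, 0, -0.03], [0, 0, 0]],
    [[0, 0, -0.05], [0, 0, 0]],
    [[0, 0, -0.07], [0, 0, 0]],
    [[0, 0, -0.09], [0, 0, 0]],
  ],
)

```text
t: 39.53
tcp_pos: [0.5307, 0.2845, 0.3634]
ee_rot: [0.0, -0.406, 0.914, 0.0]
wrist_force: [-0.2, -0.6, 0.4]
width: 0.0513
grasp_force: 0.0
```

Request:
move_arm(
  commands=[
    [[0.037, -0.01, 0], [0, 0, 0]],
    [[0.074, -0.02, 0], [0, 0, 0]],
    [[0.111, -0.03, 0], [0, 0, 0]],
    [[0.148, -0.04, 0], [0, 0, 0]],
    [[0.18, -0.05, 0], [0, 0, 0]],
  ],
)

```text
t: 39.95
tcp_pos: [0.4459, 0.1158, 0.3625]
ee_rot: [0.0, -0.407, 0.914, -0.0]
wrist_force: [0.4, 0.1, 0.3]
width: 0.0512
grasp_force: 0.0
```

Request:
move_arm(
  commands=[
    [[0.037, -0.037, 0], [0, 0, 0]],
    [[0.06, -0.06, 0], [0, 0, 0]],
    [[0.09, -0.09, 0], [0, 0, 0]],
    [[0.115, -0.115, 0], [0, 0, 0]],
    [[0.12, -0.12, 0], [0, 0, 0]],
  ],
)

```text
t: 40.37
tcp_pos: [0.4561, -0.0565, 0.3628]
ee_rot: [0.0, -0.404, 0.915, -0.001]
wrist_force: [-0.6, 0.5, 0.5]
width: 0.0513
grasp_force: 0.0
```

Request:
move_arm(
  commands=[
    [[0.02, -0.02, 0], [0, 0, 0]],
    [[0.04, -0.04, 0], [0, 0, 0]],
    [[0.06, -0.06, 0], [0, 0, 0]],
    [[0.06, -0.06, 0], [0, 0, 0]],
    [[0.06, -0.06, 0], [0, 0, 0]],
  ],
)

```text
t: 40.78
tcp_pos: [0.4606, -0.1377, 0.3622]
ee_rot: [0.0, -0.405, 0.914, 0.0]
wrist_force: [0.1, -0.1, -0.0]
width: 0.0513
grasp_force: 0.0
```

```bash
python3 go.py 0.4 0 0.34 138;  python3 - <<'E'
from h import *
I={}
for n in M:
    I[n]=read_camera(n); cv2.imwrite(f'pics/{n}7.png',I[n][:,:,::-1])
    d=cv2.absdiff(I[n],np.ascontiguousarray(cv2.imread(f'pics/{n}0.png')[:,:,::-1])).max(2)
    for k,P in(('set0',(.439,.223)),('set1',(.498,.133)),('set2',(.588,.192))):
        u,v=proj(n,[[*P,.104]])[0].astype(int); print(n,k,(d[v-10:v+11,u-10:u+11]>30).mean().round(3))
    u,v=proj(n,[[.43,-.262,.078]])[0].astype(int); print(n,'bottle',u,v,(d[v-8:v+9,u-8:u+9]>30).mean().round(3))
r=lambda i,x,y,w,h,k:cv2.resize(i[y:y+h,x:x+w,::-1],None,fx=k,fy=k,interpolation=2)
cv2.imwrite('pics/v7.png',np.hstack([r(I['top'],165,165,130,130,3),r(I['scene'],215,80,130,130,3)]))
E
```

```text
t 40.78 pos [ 0.4606 -0.1377  0.3622] phi 137.8 w 0.0513 F [ 0.1 -0.1 -0. ] g 0.0
shift [-0.0613  0.1374  0.0222] turn [-0.0003  0.0006 -0.0033] rows 3.6 0.0
scene set0 0.0
scene set1 0.102
scene set2 0.435
scene bottle 352 313 0.0
top set0 0.0
top set1 0.0
top set2 0.0
top bottle 434 269 0.782
```

View pics/v7.png

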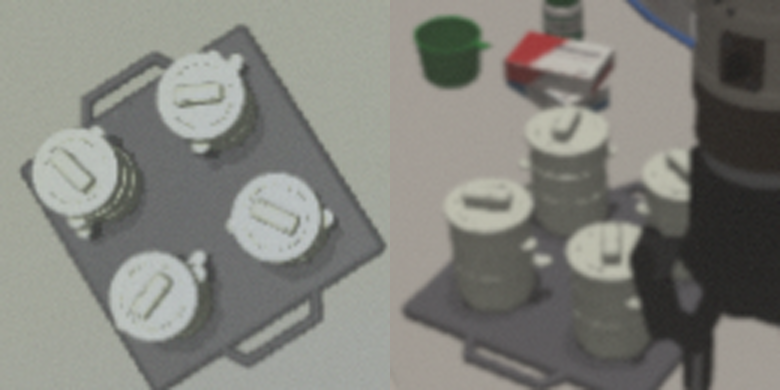

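The new set stands straight with its lid level, at (75,172) in the left panel and (567,130) in the right, as tall as its neighbours. The other sets match the start images, and the bottle is unchanged in the scene view; the remaining differences are the arm blocking the view. Handing in.

```bash
python3 -c "
from bench import *
print(close_job())"
```

```text
the job is handed in; nothing more can be done
None
```

The missing dose set is made up in the empty well (night, noon, morning, lid), seated fully home and straight by contact height and both camera views, with the three finished sets and the bottle undisturbed; I handed it in at about 41 s, and no verdict was returned.

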